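# Gather the hair rollers in the pick-up corner of their tray

### The job

Leaving the other things on the counter where they are, swing the roller case's latch lever fully clear of its lid, open the lid right up, and lift the roller tray out by its bar. Holding the tray in the air above the height of the case and clear of it, tilt it steeply towards its cut-off corner until all three rollers have slid together into that corner, without spilling any. Finish while still holding the tray up and tilted like that: do not set it down or let go.

Things in the scene. Friction and masses are not known exactly. Their poses are not given: they have to be found in the camera images.
- latch (a joint): Flat steel latch lever at the front of the case, turning level about an upright pin. 0 = pointing back across the lid and holding it down; grows as it swings clockwise seen from above, towards the case's -y side; stop at 1.8 rad. From 1.35 rad on the lever is fully clear of the lid. Starts between 0 and 0.35. Light friction (about 1 N at the post); stays where it is left.
- latch_post (a point): Point on the upright round steel post near the free end of the latch lever: post 14 mm in diameter, 38 mm tall; this point is 22 mm above the lever's flat top and 16 mm below the post's top. It goes round latch_pivot at a radius of 50 mm. Lever 8 mm thick, 14 mm wide, reaching 60 mm from the pivot, about 4 mm above the lid.
- latch_pivot (a point): Point on the latch's upright turning axis, at the height of latch_post. Axes are those of the case: x from the case's front to its hinge side, y to the left, z up.
- lid (a joint): Lid of the case, a clear plastic plate 210 x 220 mm, 6 mm thick, with a wooden rim. 0 = shut, grows as it opens upwards about its far edge, stop at 1.9 rad (a little past upright is 1.7). Stiff hinge (about 4 N at the tab); stays where it is left. Held shut while the latch lies over it; counts as right up from 1.3 rad.
- lid_hinge (a point): Middle of the lid's hinge line, at the top of the case's far wall. Axes are the case's: x from front to hinge side (the latch is on the -x side), y left along the hinge line, z up; does not turn with the lid. The wooden case is fixed: 210 mm (x) by 220 mm (y), 72 mm high, walls and floor 5 mm, its centre 105 mm on the -x side of this point.
- lid_tab (a point): Grip point in the upright wooden tab on the lid, near its front edge and left of the middle: tab 12 mm thick (along the lid's y), 24 mm wide (x), 40 mm tall; the point is 26 mm above the lid's plate and 14 mm below the tab's top, and 185 mm from the hinge along the lid. Axes turn with the lid. It can pivot between finger pads that close along y.
- tray_bar (a point): Centre of the wooden carrying bar of the loose aluminium tray in the case. Tray 140 mm (x) by 120 mm (y), its x axis along the bar, z up; walls 3 mm thick, 32 mm high, floor 3 mm. Bar 12 x 12 mm in section, 140 mm long, its centre 55 mm above the tray's underside (60 mm above the counter in the case), carried by its ends so that rollers pass beneath. Tray and rollers weigh about 0.2 to 0.4 kg.
- tray_corner (a point): The tray's cut-off corner (its -x, +y corner, towards the case's front left): on the floor just inside the slanting wall that cuts the corner, 42 mm long and 24 mm high (lower than the other walls). Axes as tray_bar. Lies 53 mm along -x, 43 mm along +y and 52 mm below tray_bar. A roller is in the corner when its centre is within 62 mm of this point.
- tray_mid (a point): Middle of the tray, 12 mm above its underside and 43 mm below tray_bar.
- tumbler: Glass drinking tumbler, 70 mm across, 95 mm tall; origin under its centre. Leave alone.
- jar: White cream jar with steel cap, 64 mm across, 75 mm tall; origin under its centre. Leave alone.
- iron: Hair straightener lying on the counter, 250 mm along its x, 28 mm wide, 27 mm high; origin under its middle. Leave alone.
- tray: The tray itself; origin at the centre of its underside, axes as tray_bar.
- roller0_center (a point): Centre of one of the three alike loose black hair rollers in the tray: plain hard cylinders 16 mm in diameter, 24 mm long, the length along x. They start lying in the half of the tray away from the cut-off corner. Slippery: they roll on a slight slope and slide on one of about 10 degrees; resting against a wall they need about 30 degrees or more, or a little rocking, to run on into the corner.
- roller1_center (a point): Centre of one of the three alike loose black hair rollers in the tray: plain hard cylinders 16 mm in diameter, 24 mm long, the length along x.
- roller2_center (a point): Centre of one of the three alike loose black hair rollers in the tray: plain hard cylinders 16 mm in diameter, 24 mm long, the length along x.
- case: The wooden fixed case with its lid and latch; origin at the centre of its underside, axes as lid_hinge.

How it is judged:
By the outcome, as a careful person would: the job done as asked, in the order asked, and still so for the second after the job is handed in, while the arm keeps its last pose, push and grip.
It also fails if it takes over 72 s, if anything falls off the work surface, if the arm or the gripper's body presses on something with over 40 N, if the wrist force passes 120 N, or if a joint passes its speed limit or range.

### The arm

A 7-joint arm with a two-finger parallel gripper is mounted at the origin on the work surface. World frame = base frame: x ahead of the robot, y to its left, z up, the work surface at z = 0. Lengths are in m, angles in rad, forces in N, time in s.
With the tool pointing down it reaches from about 0.4 to 0.9 m from the base axis. Payload 5.5 kg.
Tool frame: the origin (TCP) lies midway between the tips of the shut fingers; the grasp point (between the pads) lies 19 mm behind it (tcp_to_grasp is the distance from the TCP to the grasp point, in m); z points along the fingers, x is the direction in which the jaws open and shut, and the axes are right-handed (so a half turn about z gives the same grasp; the last joint's range is limited). The gripper opens to 92 mm and grips with 3 to 60 N. Pads are 19 mm wide; open, the fingers measure 130 mm over their backs; the gripper's body (75 mm by 190 mm) begins 47 mm behind the grasp point.
Start: joints at [-1.004, 0.501, -0.427, 1.55, 0.221, 1.138, -0.21], TCP at [0.194, 0.62, 0.227] pointing down, gripper open.
Joint ranges: [-2.88, 2.88], [-0.31, 2.03], [-1.54, 1.56], [0.2, 2.42], [-1.41, 4.55], [0.19, 2.02], [-2.57, 2.57]. Speed limits (rad/s): [2.57, 2.57, 3.14, 3.14, 3.14, 3.14, 3.14].

### API

Orientations are given as [roll, pitch, yaw] about the fixed x, y, z axes, in that order (R = Rz(yaw) Ry(pitch) Rx(roll)).
In Python, from cell import * gives the robot as it stands.
- The arm moves only by the tool carry_out, never from a script. Its argument "series" is a list of rows, each an object with "slide": the shift along the world's x, y, z as a fraction of full scale, a list of three; "dr": the turn, a rotation vector about the world's x, y, z as a fraction of full scale, a list of three. A call has 1 to 8 rows; each row shifts and turns the commanded pose from where the row before left it; what a row does not reach is not made up. Full scale, the value 1, is 0.06 m for a shift and 5 degrees for a turn. A row lasts 1/8 s, in which the tool goes at most 62.5 mm and 10.7 degrees, less where a joint would pass 70% of its speed; a pose out of reach is approached as far as the arm can. A call with a number of a shift or a turn outside -1 to 1 is refused whole. A call with a gripper value outside its range is refused whole. "gripper" is the opening, from -1 (shut) to 1 (fully open), set as the call begins (left out, the last holds). The fingers move at their own pace and stop on an object; the grip force is fixed at half the most. Time passes only in rows, so rows that do not move let the fingers close. It gives the time, the measured TCP pose, the force and the opening at its end, in the units of the state.
- observe(): the state, without advancing time (a new reading comes with each control period).
- snapshot(name): name is "scene" or "top"; returns the picture (480x640x3 uint8, blue, green, red); there is no depth.
- get_calibration(name): a dict with "fx", "fy", "cx", "cy" (pixels), "position" and "attitude" of the camera in the world. Camera axes: x right, y down, z forward; pixel columns grow to the right and rows downward; lengths in m; the calibration is good to about 2 mm. A picture is of the moment at which its call begins. get_calibration takes no time and is no camera call.
- hand_in(): hands the job in, once; it reports no verdict.
Trained networks look in the newest picture that a camera, given by its name, has taken for a name from the list of things; names that differ only in an ending like _2 or _b are one class to them, and where a whole thing is asked for, a point or a joint stands for the part that bears it (a point fixed in the world has none). Each returns a list of dicts, best first, with "p" (0 to 1); they miss things now and then, are a little off and sometimes report something else, mostly with a low value. They report only what shows in the picture. A call takes as long as a camera call.
- look_for(thing, camera): "box" ([left, top, right, bottom] in pixels, round what is visible of it).
- outline_of(thing, camera): "mask" (480x640 bool, what is visible of it) and "box" ([left, top, right, bottom] in pixels, round what is visible of it).
- pinpoint(thing, camera): "pixel" ([row, column] in pixels: a listed point, or the origin of a listed thing).
The state is a dict: "clock": time; "joints": joint angles; "dq": joint speeds; "effort": joint torques, N m; "eef_pos": TCP position; "tcp_rot": TCP orientation; "wrist_force": force on the tool from outside, world axes, zero at the start; "ft_torque": the same for the moment, N m; "width": opening from 0.0 (shut) to 1.0 (fully open).
Only numpy, scipy, OpenCV 4.12 (cv2) and the standard library are available. Lean on these libraries where they do the work, as an engineer would, in place of code of your own. Each camera call takes 0.05 s, during which the arm holds its last target.

## Working session

There is one attempt and no reset: what is moved stays moved. The work goes in short steps, Python scripts to look and compute and a tool call to move; the robot and the scene stay as the last step left them, time stands still between calls to the robot, and variables do not carry over. Pictures are saved under pics/ and viewed, and the job is handed in when it is done.

Besides the shell and the picture viewer there is one more tool, called after "Emit:" as name([rows], argument=value, ...), one row to a line, values as JSON. carry_out: Moves the arm, as the interface text tells. Shift numbers are shares of 0.06 m and turn numbers shares of 5 degrees, none past 1 either way. Its arguments: {"type":"object","properties":{"series":{"type":"array","items":{"type":"object","properties":{"slide":{"type":"array","items":{"type":"number"}},"dr":{"type":"array","items":{"type":"number"}}}}},"gripper":{"type":"number"}},"required":["series"]}

```bash
ls; mkdir -p pics; python3 - <<'E'
from cell import *
import cv2
print(observe())
for n in("scene","top"):
    cv2.imwrite(f"pics/a_{n}.png",snapshot(n)); print(n,get_calibration(n))
    for t in("latch_post","latch_pivot","lid_hinge","lid_tab","tray_bar","tray_corner","case","tumbler","jar","iron"):
        r=pinpoint(t,n); print(t,[(x['pixel'],round(x['p'],2)) for x in r[:2]])
E
```

```text
pics
{'clock': 0.0, 'joints': array([-1.00376886,  0.50183592, -0.42678122,  1.55146427,  0.22081726,
        1.13827589, -0.2102474 ]), 'dq': array([ 0.00063112,  0.0004959 ,  0.00232461,  0.00175222,  0.00195243,
       -0.00090743, -0.00057749]), 'effort': array([-1.47804344e-04, -5.66573346e+01, -5.81636310e+00, -2.79119629e+01,
       -6.86199032e-02,  3.06521694e-02,  1.77836878e-04]), 'eef_pos': array([0.19430572, 0.61954492, 0.225679  ]), 'tcp_rot': array([-3.14154607e+00,  1.92392762e-03,  1.26707768e+00]), 'wrist_force': array([-0.19079566, -1.09310413,  0.71725613]), 'ft_torque': array([ 0.04432531, -0.02140344, -0.03081619]), 'width': 1.000506393129655}
scene {'fx': 471.14946851365426, 'fy': 471.14946851365426, 'cx': 330.0234753394212, 'cy': 244.29948518062108, 'position': array([1.3808081 , 0.2912166 , 0.89891115]), 'attitude': array([-2.34238383, -0.02081518,  1.94562684])}
latch_post [([215.7, 309.4], 0.47)]
latch_pivot [([203.3, 313.2], 0.71), ([224.5, 345.8], 0.67)]
lid_hinge [([281.4, 324.9], 0.98)]
lid_tab [([222.9, 345.7], 0.95)]
tray_bar []
tray_corner []
case [([274.0, 330.3], 0.96)]
tumbler [([277.2, 480.4], 0.64)]
jar [([346.4, 470.2], 0.88)]
iron [([221.2, 196.6], 0.78)]
top {'fx': 614.8530547946219, 'fy': 614.8530547946219, 'cx': 317.238072189492, 'cy': 233.2599001346569, 'position': array([0.49097774, 0.00196119, 1.24661863]), 'attitude': array([-3.06372214e+00, -4.72931706e-04, -1.55298131e+00])}
latch_post [([253.6, 361.0], 0.6)]
latch_pivot [([280.1, 361.5], 0.87)]
lid_hinge [([174.7, 298.9], 0.63)]
lid_tab [([266.6, 309.9], 0.91), ([177.4, 130.1], 0.29)]
tray_bar [([172.5, 302.5], 0.54)]
tray_corner []
case [([230.2, 314.0], 0.69)]
tumbler [([282.3, 135.1], 0.88)]
jar [([175.8, 131.2], 0.68), ([175.3, 301.1], 0.47)]
iron [([247.2, 522.8], 0.61)]
```

View pics/a_scene.png

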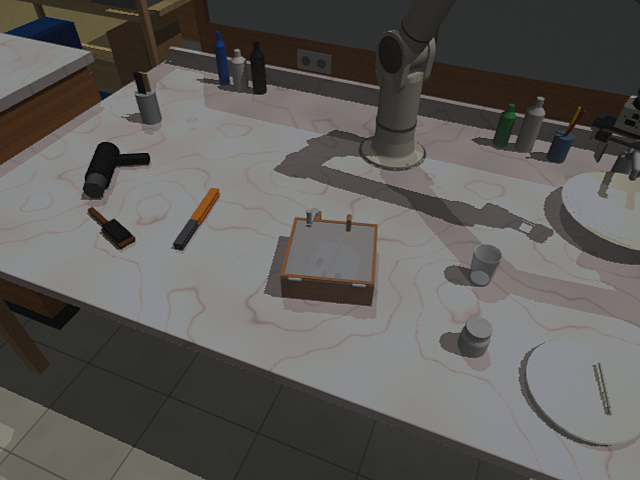

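View pics/a_top.png

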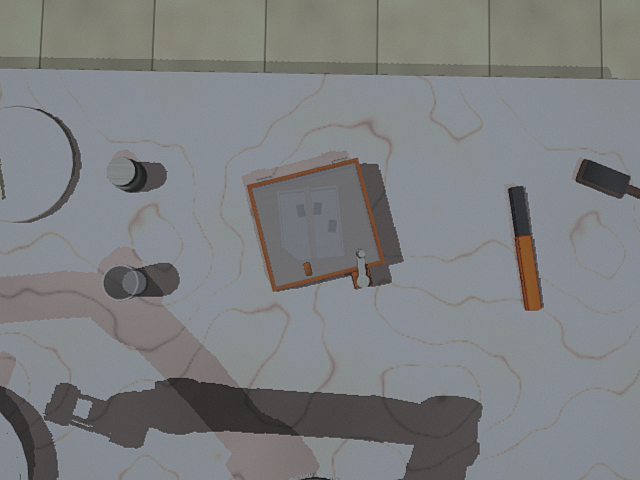

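```bash
cat >h.py <<'E'
import numpy as np,cv2
from cell import *
from scipy.spatial.transform import Rotation as Ro
def cam(n):
    c=get_calibration(n); return c,Ro.from_euler('xyz',c['attitude']).as_matrix()
def p2w(n,rc,z):
    c,R=cam(n); d=R@np.array([(rc[1]-c['cx'])/c['fx'],(rc[0]-c['cy'])/c['fy'],1.])
    p=np.array(c['position']); return p+d*(z-p[2])/d[2]
def w2p(n,P):
    c,R=cam(n); q=R.T@(np.array(P)-c['position']); return np.array([q[1]/q[2]*c['fy']+c['cy'],q[0]/q[2]*c['fx']+c['cx']])
def tri(a,b):
    A=[];B=[]
    M=np.zeros((3,3));v=np.zeros(3)
    for n,rc in(("scene",a),("top",b)):
        c,R=cam(n); d=R@np.array([(rc[1]-c['cx'])/c['fx'],(rc[0]-c['cy'])/c['fy'],1.]);d/=np.linalg.norm(d)
        Q=np.eye(3)-np.outer(d,d);M+=Q;v+=Q@np.array(c['position'])
    return np.linalg.solve(M,v)
def crop(img,r0,r1,c0,c1,k,name):
    cv2.imwrite("pics/"+name,cv2.resize(img[r0:r1,c0:c1],None,fx=k,fy=k,interpolation=cv2.INTER_CUBIC))
E
python3 - <<'E'
from h import *
for nm,a,b in(("post",[215.7,309.4],[253.6,361]),("pivot",[203.3,313.2],[280.1,361.5]),("hinge",[281.4,324.9],[174.7,298.9]),("tab",[222.9,345.7],[266.6,309.9]),("case",[274,330.3],[230.2,314])):
    print(nm,tri(a,b).round(4))
for nm,rc,z in(("fl",[291,274],.078),("fr",[263,383],.078),("br",[159,357],.078),("bl",[185,248],.078)): print(nm,p2w("top",rc,z).round(4))
print(p2w("top",[253.6,361],.112),p2w("top",[280,361.5],.112),p2w("top",[266.6,310],.104))
t=cv2.imread("pics/a_top.png");s=cv2.imread("pics/a_scene.png")
crop(t,145,305,235,405,4.5,"b_top.png");crop(s,195,305,270,390,6,"b_scene.png")
E
```

```text
post [ 0.5432 -0.078   0.1103]
pivot [ 0.4957 -0.0832  0.1133]
hinge [0.6981 0.0348 0.0681]
tab [0.5184 0.0144 0.0971]
case [ 0.597   0.0072 -0.0206]
fl [0.4711 0.0829 0.078 ]
fr [ 0.5277 -0.1229  0.078 ]
br [ 0.7269 -0.0709  0.078 ]
bl [0.6726 0.1375 0.078 ]
[ 0.54328671 -0.07845203  0.112     ] [ 0.49470501 -0.07996869  0.112     ] [0.51782765 0.01533615 0.104     ]
```

View pics/b_top.png

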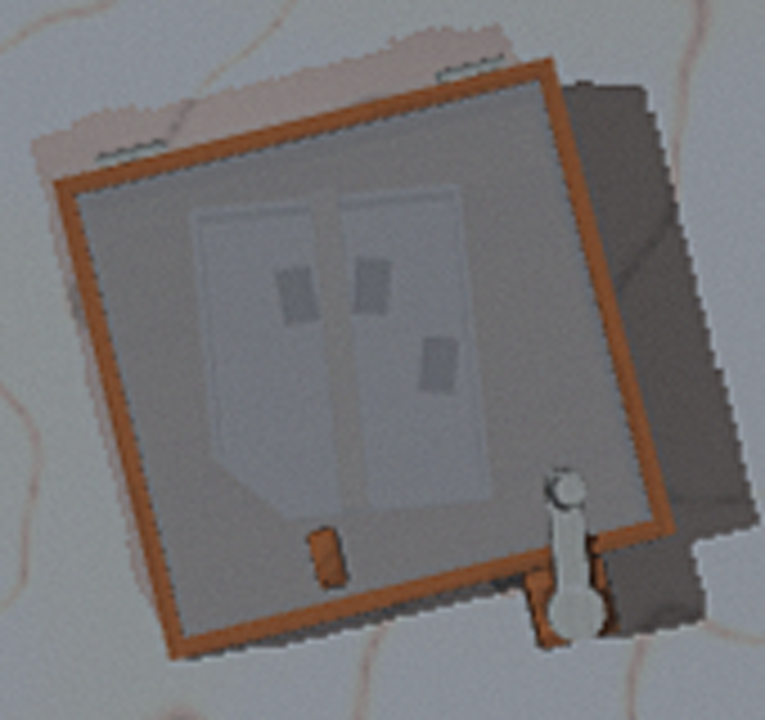

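View pics/b_scene.png

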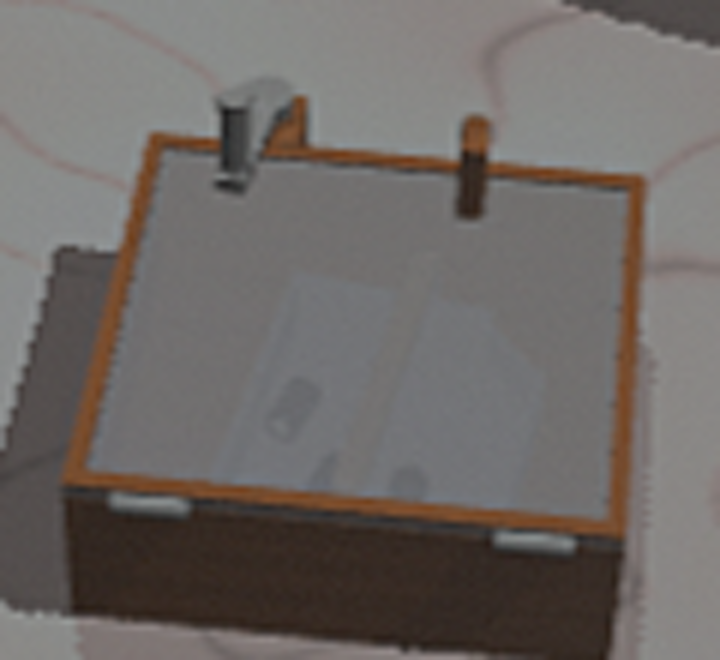

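Emit:
carry_out([
  {"slide": [0.36, -0.73, 0], "dr": [0, 0, 0.25]},
  {"slide": [0.36, -0.73, 0], "dr": [0, 0, 0.25]},
  {"slide": [0.36, -0.73, 0], "dr": [0, 0, 0.25]},
  {"slide": [0.36, -0.73, 0], "dr": [0, 0, 0.25]},
  {"slide": [0.36, -0.73, 0], "dr": [0, 0, 0.25]},
  {"slide": [0.36, -0.73, 0], "dr": [0, 0, 0.25]},
  {"slide": [0.36, -0.73, 0], "dr": [0, 0, 0.25]},
  {"slide": [0.36, -0.73, 0], "dr": [0, 0, 0.25]},
], gripper=0)

```text
clock: 2.1
eef_pos: [0.3679, 0.2685, 0.2271]
tcp_rot: [3.141, -0.001, 1.442]
wrist_force: [1.0, 0.8, 0.7]
width: 0.501
```

Emit:
carry_out([
  {"slide": [0.36, -0.73, 0], "dr": [0, 0, 0.25]},
  {"slide": [0.36, -0.73, 0], "dr": [0, 0, 0.25]},
  {"slide": [0.36, -0.73, 0], "dr": [0, 0, 0.25]},
  {"slide": [0.36, -0.73, 0], "dr": [0, 0, 0.25]},
  {"slide": [0.36, -0.73, 0], "dr": [0, 0, 0.25]},
  {"slide": [0.36, -0.73, 0], "dr": [0, 0, 0.25]},
  {"slide": [0.36, -0.73, 0], "dr": [0, 0, 0.25]},
  {"slide": [0, 0, 0]},
])

```text
invalid input at $.series[7]: expected keys slide, dr
```

```bash
python3 - <<'E'
from h import *
o=observe(); print(o['clock'],o['joints'].round(3),o['eef_pos'].round(4),o['tcp_rot'].round(3),o['width'],o['wrist_force'].round(1))
E
```

```text
2.1 [-0.382  0.134 -0.332  2.021  0.052  0.994  0.703] [0.3679 0.2685 0.2271] [ 3.141e+00 -1.000e-03  1.442e+00] 0.5006191533643557 [1.  0.8 0.7]
```

Emit:
carry_out([
  {"slide": [0.365, -0.72, 0], "dr": [0, 0, 0.25]},
  {"slide": [0.365, -0.72, 0], "dr": [0, 0, 0.25]},
  {"slide": [0.365, -0.72, 0], "dr": [0, 0, 0.25]},
  {"slide": [0.365, -0.72, 0], "dr": [0, 0, 0.25]},
  {"slide": [0.365, -0.72, 0], "dr": [0, 0, 0.25]},
  {"slide": [0.365, -0.72, 0], "dr": [0, 0, 0.25]},
  {"slide": [0.365, -0.72, 0], "dr": [0, 0, 0.25]},
  {"slide": [0.365, -0.72, 0], "dr": [0, 0, 0.25]},
])

```text
clock: 3.1
eef_pos: [0.5431, -0.0771, 0.227]
tcp_rot: [3.141, -0.0, 1.617]
wrist_force: [0.7, 0.2, 0.5]
width: 0.501
```

```bash
python3 - <<'E'
from h import *
o=observe(); print(o['clock'],o['joints'].round(3),o['eef_pos'].round(4),o['tcp_rot'].round(3),o['width'],o['wrist_force'].round(1))
s=snapshot("scene"); crop(s,160,300,230,410,4.4,"c_scene.png")
print([(x['pixel'],x['p']) for x in pinpoint("latch_post","scene")], w2p("scene",[.5433,-.078,.111]))
E
```

```text
3.1 [ 0.127  0.288 -0.042  1.819  0.014  1.034  1.697] [ 0.5431 -0.0771  0.227 ] [ 3.141 -0.     1.617] 0.5014454998859891 [0.7 0.2 0.5]
[([214.6, 309.7], 0.54)] [215.51392733 309.15175753]
```

View pics/c_scene.png

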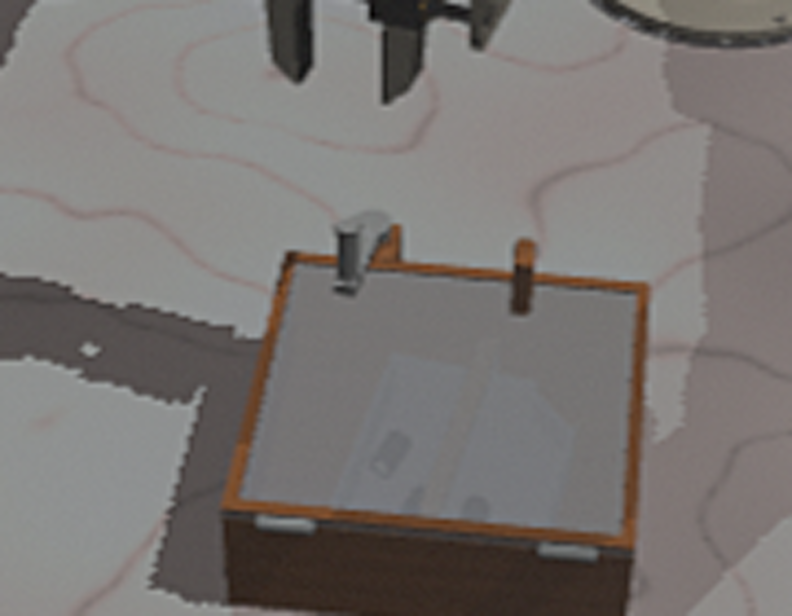

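Emit:
carry_out([
  {"slide": [0, 0, -0.6], "dr": [0, 0, 0]},
  {"slide": [0, -0.01, -0.6], "dr": [0, 0, 0]},
  {"slide": [0, -0.01, -0.5], "dr": [0, 0, 0]},
  {"slide": [0, 0, -0.4], "dr": [0, 0, 0]},
  {"slide": [0, 0, 0], "dr": [0, 0, 0]},
])

```text
clock: 3.82
eef_pos: [0.5405, -0.0761, 0.099]
tcp_rot: [-3.137, -0.001, 1.617]
wrist_force: [0.3, -0.4, 0.4]
width: 0.498
```

Emit:
carry_out([
  {"slide": [0, 0, 0], "dr": [0, 0, 0]},
  {"slide": [0, 0, 0], "dr": [0, 0, 0]},
  {"slide": [0, 0, 0], "dr": [0, 0, 0]},
  {"slide": [0, 0, 0], "dr": [0, 0, 0]},
], gripper=-1)

```text
clock: 4.32
eef_pos: [0.5429, -0.077, 0.1014]
tcp_rot: [3.14, 0.0, 1.616]
wrist_force: [0.2, 0.2, 1.7]
width: 0.14
```

```bash
python3 - <<'E'
from h import *
o=observe(); print(o['clock'],o['joints'].round(3),o['eef_pos'].round(4),o['tcp_rot'].round(3),o['width'],o['wrist_force'].round(1))
s=snapshot("scene"); crop(s,160,300,230,410,4.4,"d_scene.png")
s=snapshot("top"); crop(s,145,305,235,405,4.5,"d_top.png")
E
```

```text
4.325 [ 0.124  0.448 -0.04   1.921  0.025  0.772  1.686] [ 0.5429 -0.077   0.1014] [3.14  0.    1.616] 0.14030202663440847 [0.2 0.2 1.7]
```

View pics/d_scene.png

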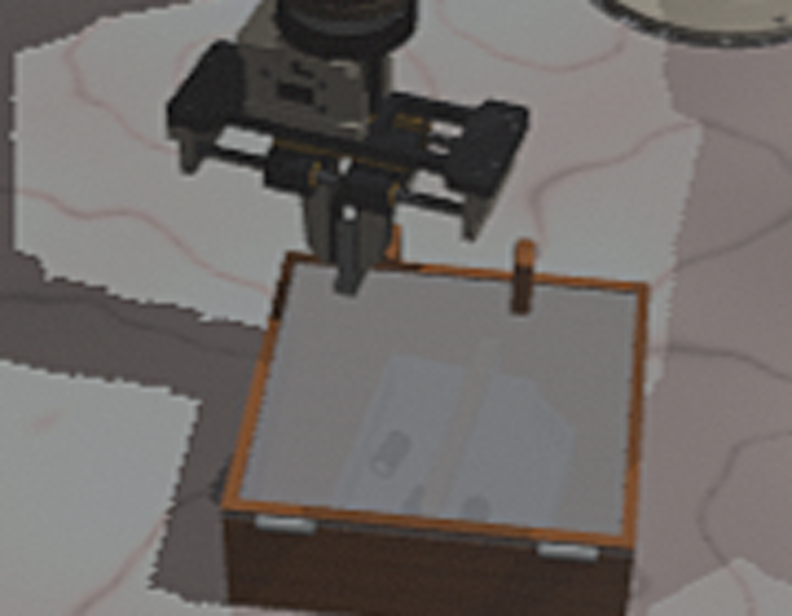

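```bash
python3 - <<'E'
import numpy as np
a=.07-np.arange(18)*np.radians(5); p=.05*np.c_[np.cos(a),np.sin(a)]
print((np.diff(p,axis=0)/.06).round(3).tolist())
E
```

```text
[[0.002, -0.073], [-0.004, -0.073], [-0.011, -0.072], [-0.017, -0.071], [-0.023, -0.069], [-0.029, -0.067], [-0.035, -0.064], [-0.04, -0.061], [-0.045, -0.057], [-0.05, -0.053], [-0.054, -0.048], [-0.058, -0.043], [-0.062, -0.038], [-0.065, -0.032], [-0.068, -0.027], [-0.07, -0.021], [-0.071, -0.015]]
```

Emit:
carry_out([
  {"slide": [0.002, -0.073, 0], "dr": [0, 0, -1]},
  {"slide": [-0.004, -0.073, 0], "dr": [0, 0, -1]},
  {"slide": [-0.011, -0.072, 0], "dr": [0, 0, -1]},
  {"slide": [-0.017, -0.071, 0], "dr": [0, 0, -1]},
  {"slide": [-0.023, -0.069, 0], "dr": [0, 0, -1]},
  {"slide": [-0.029, -0.067, 0], "dr": [0, 0, -1]},
  {"slide": [-0.035, -0.064, 0], "dr": [0, 0, -1]},
  {"slide": [-0.04, -0.061, 0], "dr": [0, 0, -1]},
])

```text
clock: 5.42
eef_pos: [0.5351, -0.1098, 0.1015]
tcp_rot: [3.138, -0.002, 0.915]
wrist_force: [3.3, -0.1, -0.9]
width: 0.147
```

Emit:
carry_out([
  {"slide": [-0.045, -0.057, 0], "dr": [0, 0, -1]},
  {"slide": [-0.05, -0.053, 0], "dr": [0, 0, -1]},
  {"slide": [-0.054, -0.048, 0], "dr": [0, 0, -1]},
  {"slide": [-0.058, -0.043, 0], "dr": [0, 0, -1]},
  {"slide": [-0.062, -0.038, 0], "dr": [0, 0, -1]},
  {"slide": [-0.065, -0.032, 0], "dr": [0, 0, -1]},
  {"slide": [-0.068, -0.027, 0], "dr": [0, 0, -1]},
  {"slide": [-0.07, -0.021, 0], "dr": [0, 0, -1]},
])

```text
clock: 6.42
eef_pos: [0.5074, -0.1297, 0.1016]
tcp_rot: [3.139, -0.005, 0.217]
wrist_force: [5.8, 0.1, -2.1]
width: 0.144
```

```bash
python3 - <<'E'
from h import *
o=observe(); print(o['clock'],o['joints'].round(3),o['eef_pos'].round(4),o['tcp_rot'].round(3),o['width'],o['wrist_force'].round(1))
s=snapshot("scene"); crop(s,160,300,230,410,4.4,"e_scene.png")
E
```

```text
6.425 [-0.048  0.421  0.3    1.994 -0.179  0.746  0.576] [ 0.5074 -0.1297  0.1016] [ 3.139 -0.005  0.217] 0.1438723595637969 [ 5.8  0.1 -2.1]
```

View pics/e_scene.png

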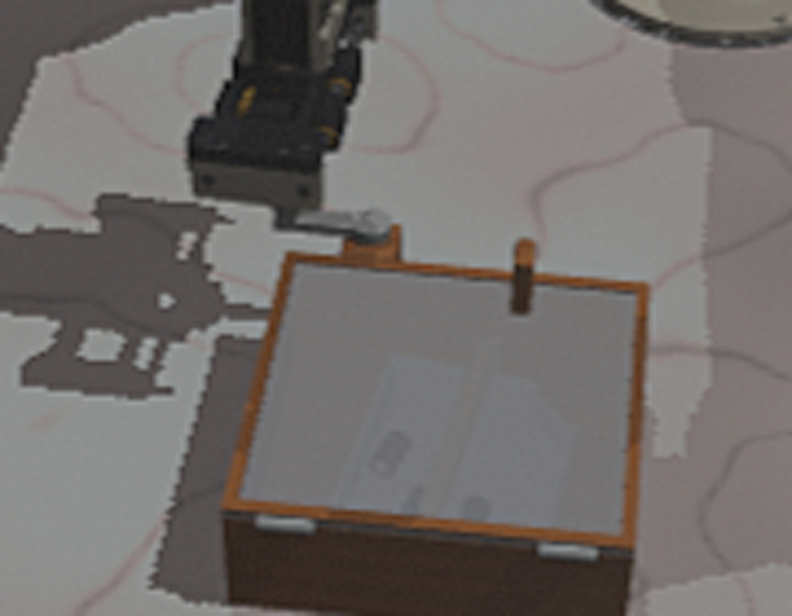

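Emit:
carry_out([
  {"slide": [-0.071, -0.015, 0], "dr": [0, 0, -1]},
  {"slide": [-0.05, -0.005, 0], "dr": [0, 0, -0.5]},
  {"slide": [0, 0, 0], "dr": [0, 0, 0]},
])

```text
clock: 6.85
eef_pos: [0.4999, -0.1311, 0.1015]
tcp_rot: [3.14, -0.005, 0.088]
wrist_force: [5.0, -2.1, -2.6]
width: 0.145
```

Emit:
carry_out([
  {"slide": [0, 0, 0], "dr": [0, 0, 0]},
  {"slide": [0, 0, 0], "dr": [0, 0, 0]},
  {"slide": [0, 0, 0], "dr": [0, 0, 0]},
  {"slide": [0, 0, 0.3], "dr": [0, 0, 0]},
  {"slide": [0, 0, 0.8], "dr": [0, 0, 0]},
  {"slide": [0, 0, 0.8], "dr": [0, 0, 0.5]},
], gripper=0)

```text
clock: 7.6
eef_pos: [0.4966, -0.1301, 0.2155]
tcp_rot: [-3.141, 0.002, 0.134]
wrist_force: [1.4, 1.0, -0.3]
width: 0.499
```

```bash
python3 - <<'E'
from h import *
o=observe(); print(o['clock'],o['joints'].round(3),o['eef_pos'].round(4),o['tcp_rot'].round(3),o['width'],o['wrist_force'].round(1))
s=snapshot("scene"); crop(s,160,300,230,410,4.4,"f_scene.png")
for t in("latch_post","lid_tab","lid_hinge"): print(t,[(x['pixel'],x['p']) for x in pinpoint(t,"scene")])
E
```

```text
7.6 [-0.114  0.248  0.37   1.923 -0.106  0.991  0.438] [ 0.4966 -0.1301  0.2155] [-3.141e+00  2.000e-03  1.340e-01] 0.49918259795956954 [ 1.4  1.  -0.3]
latch_post [([201.4, 294.1], 0.72)]
lid_tab [([223.9, 345.8], 0.69)]
lid_hinge [([283.0, 322.7], 0.78)]
```

View pics/f_scene.png

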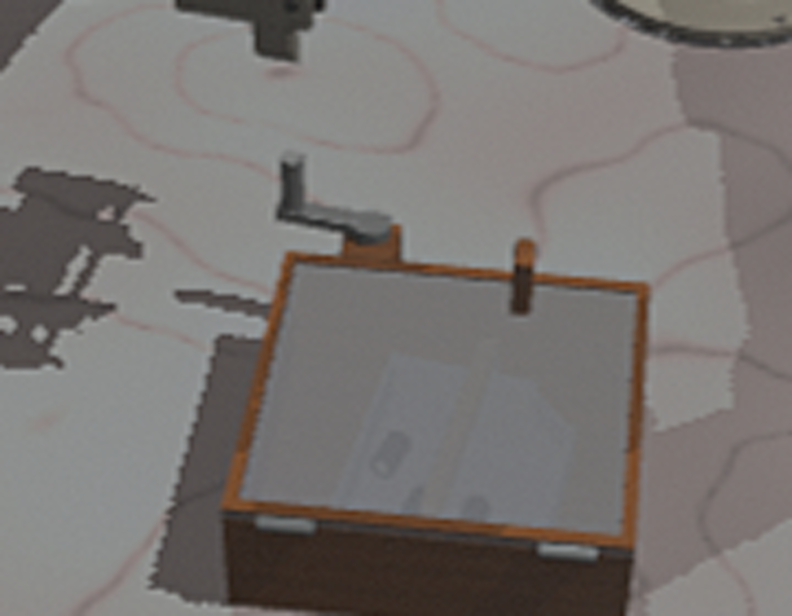

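Emit:
carry_out([
  {"slide": [0.02, 0.15, 0], "dr": [0, 0, -1]},
  {"slide": [0.02, 0.15, 0], "dr": [0, 0, -1]},
  {"slide": [0.02, 0.15, 0], "dr": [0, 0, -1]},
  {"slide": [0.02, 0.15, 0], "dr": [0, 0, -1]},
  {"slide": [0.02, 0.15, 0], "dr": [0, 0, -1]},
  {"slide": [0.02, 0.15, 0], "dr": [0, 0, -1]},
  {"slide": [0.02, 0.15, 0], "dr": [0, 0, -1]},
  {"slide": [0.02, 0.15, 0], "dr": [0, 0, -1]},
])

```text
clock: 8.8
eef_pos: [0.5056, -0.0579, 0.2128]
tcp_rot: [3.14, 0.003, -0.569]
wrist_force: [0.1, -0.2, -0.2]
width: 0.499
```

Emit:
carry_out([
  {"slide": [0.02, 0.15, 0], "dr": [0, 0, -1]},
  {"slide": [0.02, 0.15, 0], "dr": [0, 0, -1]},
  {"slide": [0.02, 0.15, 0], "dr": [0, 0, -1]},
  {"slide": [0.02, 0.15, 0], "dr": [0, 0, -1]},
  {"slide": [0.02, 0.15, 0], "dr": [0, 0, -1]},
  {"slide": [0.02, 0.15, 0], "dr": [0, 0, -1]},
  {"slide": [0.02, 0.15, 0], "dr": [0, 0, -1]},
  {"slide": [0.02, 0.15, 0], "dr": [0, 0, -1]},
])

```text
clock: 9.8
eef_pos: [0.5152, 0.014, 0.2129]
tcp_rot: [3.138, 0.0, -1.267]
wrist_force: [0.9, 0.1, 0.0]
width: 0.5
```

Emit:
carry_out([
  {"slide": [0.0, 0, 0], "dr": [0, 0, -0.5]},
  {"slide": [0, 0, 0], "dr": [0, 0, 0]},
])

```text
clock: 10.05
eef_pos: [0.5154, 0.0137, 0.2131]
tcp_rot: [3.138, -0.0, -1.307]
wrist_force: [-0.0, -0.6, -0.2]
width: 0.499
```

```bash
python3 - <<'E'
from h import *
o=observe(); print(o['clock'],o['joints'].round(3),o['eef_pos'].round(4),o['tcp_rot'].round(3),o['width'],o['wrist_force'].round(1))
s=snapshot("scene"); crop(s,160,300,230,410,4.4,"g_scene.png")
print([(x['pixel'],x['p']) for x in pinpoint("lid_tab","scene")],w2p("scene",[.517,.0145,.104]),w2p("scene",[.517,.0145,.078]))
E
```

```text
10.05 [-0.517  0.269  0.516  1.923 -0.156  0.992 -1.237] [0.5154 0.0137 0.2131] [ 3.138 -0.    -1.307] 0.49908667698453735 [-0.  -0.6 -0.2]
[([220.8, 346.4], 0.83)] [220.58804637 346.53624592] [228.12413561 346.08265365]
```

View pics/g_scene.png

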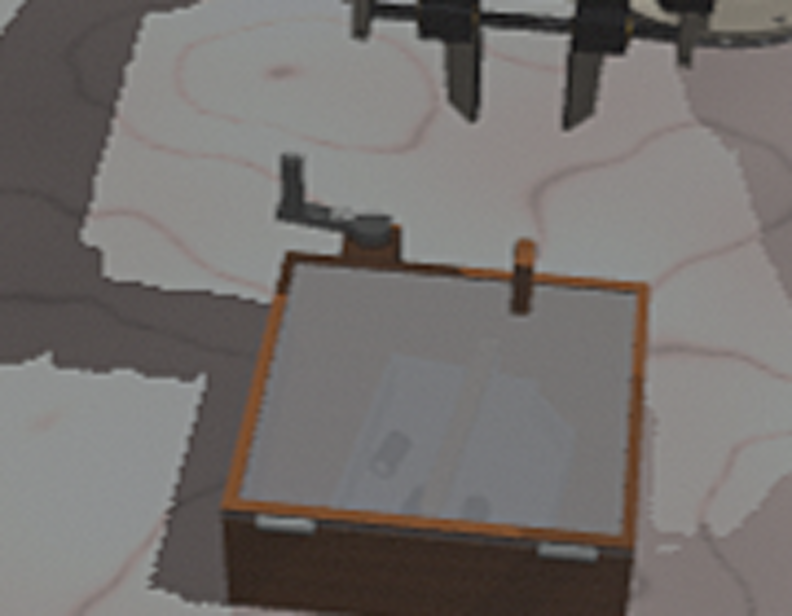

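Emit:
carry_out([
  {"slide": [0.02, 0.01, -0.7], "dr": [0, 0, 0]},
  {"slide": [0, 0, -0.7], "dr": [0, 0, 0]},
  {"slide": [0, 0, -0.4], "dr": [0, 0, 0]},
  {"slide": [0, 0, -0.27], "dr": [0, 0, 0]},
  {"slide": [0, 0, 0], "dr": [0, 0, 0]},
])

```text
clock: 10.78
eef_pos: [0.5169, 0.014, 0.0896]
tcp_rot: [3.139, 0.0, -1.307]
wrist_force: [-0.5, 0.5, 0.3]
width: 0.502
```

Emit:
carry_out([
  {"slide": [0, 0, 0], "dr": [0, 0, 0]},
  {"slide": [0, 0, 0], "dr": [0, 0, 0]},
  {"slide": [0, 0, 0], "dr": [0, 0, 0]},
  {"slide": [0, 0, 0], "dr": [0, 0, 0]},
], gripper=-1)

```text
clock: 11.28
eef_pos: [0.5168, 0.0212, 0.0913]
tcp_rot: [3.141, 0.008, -1.303]
wrist_force: [-4.9, 9.9, 8.1]
width: 0.127
```

```bash
python3 - <<'E'
from h import *
o=observe(); print(o['clock'],o['joints'].round(3),o['eef_pos'].round(4),o['tcp_rot'].round(3),o['width'],o['wrist_force'].round(1))
s=snapshot("scene"); crop(s,160,300,230,410,4.4,"i_scene.png")
g=o['eef_pos']+[0,0,.019]
u=np.array([np.cos(.262),np.sin(.262)]); H=np.array([.5996,.0066])+.105*u
r=(g[:2]-H)@u; h=g[2]-.075; print(r,h)
R=np.hypot(r,h);a0=np.arctan2(h,-r)
th=np.r_[np.linspace(0,1.6,25)]
P=np.c_[-R*np.cos(a0+th), R*np.sin(a0+th)]
D=np.diff(P,axis=0)/.06
print(np.c_[D[:,0]*u[0],D[:,0]*u[1],D[:,1]].round(3).tolist())
E
```

```text
11.275 [-0.45   0.452  0.444  2.012 -0.294  0.741 -1.128] [0.5168 0.0212 0.0913] [ 3.141  0.008 -1.303] 0.1272826671479528 [-4.9  9.9  8.1]
-0.18123573764498624 0.035311007401431796
[[0.044, 0.012, 0.2], [0.057, 0.015, 0.196], [0.07, 0.019, 0.192], [0.082, 0.022, 0.187], [0.094, 0.025, 0.181], [0.105, 0.028, 0.174], [0.116, 0.031, 0.166], [0.126, 0.034, 0.158], [0.136, 0.037, 0.149], [0.146, 0.039, 0.139], [0.154, 0.041, 0.129], [0.162, 0.043, 0.118], [0.169, 0.045, 0.106], [0.176, 0.047, 0.094], [0.182, 0.049, 0.082], [0.186, 0.05, 0.069], [0.19, 0.051, 0.056], [0.194, 0.052, 0.043], [0.196, 0.053, 0.03], [0.198, 0.053, 0.016], [0.198, 0.053, 0.002], [0.198, 0.053, -0.011], [0.197, 0.053, -0.025], [0.195, 0.052, -0.038]]
```

View pics/i_scene.png

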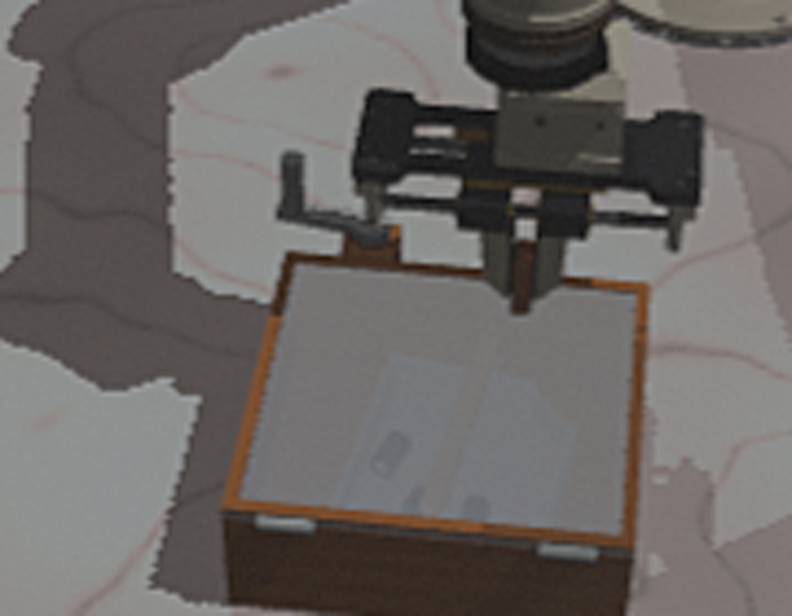

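Emit:
carry_out([
  {"slide": [-0.03, 0.11, 0.02], "dr": [0, 0, 0]},
  {"slide": [0, 0, 0], "dr": [0, 0, 0]},
])

```text
clock: 11.58
eef_pos: [0.5169, 0.0213, 0.0923]
tcp_rot: [-3.139, -0.0, -1.307]
wrist_force: [2.3, 2.3, -1.0]
width: 0.129
```

Emit:
carry_out([
  {"slide": [0.044, 0.012, 0.2], "dr": [0, 0, 0]},
  {"slide": [0.057, 0.015, 0.196], "dr": [0, 0, 0]},
  {"slide": [0.07, 0.019, 0.192], "dr": [0, 0, 0]},
  {"slide": [0.082, 0.022, 0.187], "dr": [0, 0, 0]},
])

```text
clock: 12.08
eef_pos: [0.5307, 0.0251, 0.1386]
tcp_rot: [3.14, 0.0, -1.307]
wrist_force: [2.2, 1.7, -7.4]
width: 0.129
```

```bash
python3 - <<'E'
from h import *
o=observe(); print(o['clock'],o['joints'].round(3),o['eef_pos'].round(4),o['tcp_rot'].round(3),o['width'],o['wrist_force'].round(1))
s=snapshot("scene"); crop(s,160,300,230,410,4.4,"j_scene.png")
E
```

```text
12.075 [-0.489  0.4    0.48   1.951 -0.243  0.848 -1.186] [0.5307 0.0251 0.1386] [ 3.14   0.    -1.307] 0.12942900773701962 [ 2.2  1.7 -7.4]
```

View pics/j_scene.png

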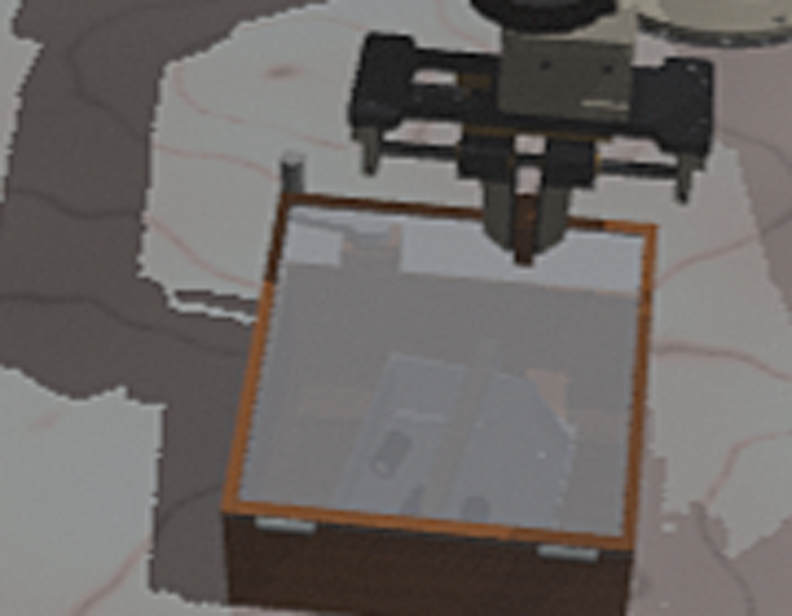

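Lid is rising. Continue.

Emit:
carry_out([
  {"slide": [0.094, 0.025, 0.181], "dr": [0, 0, 0]},
  {"slide": [0.105, 0.028, 0.174], "dr": [0, 0, 0]},
  {"slide": [0.116, 0.031, 0.166], "dr": [0, 0, 0]},
  {"slide": [0.126, 0.034, 0.158], "dr": [0, 0, 0]},
  {"slide": [0.136, 0.037, 0.149], "dr": [0, 0, 0]},
  {"slide": [0.146, 0.039, 0.139], "dr": [0, 0, 0]},
  {"slide": [0.154, 0.041, 0.129], "dr": [0, 0, 0]},
  {"slide": [0.162, 0.043, 0.118], "dr": [0, 0, 0]},
])

```text
clock: 13.12
eef_pos: [0.593, 0.042, 0.2116]
tcp_rot: [3.14, 0.001, -1.307]
wrist_force: [-5.6, 2.5, -1.6]
width: 0.125
```

Emit:
carry_out([
  {"slide": [0.169, 0.045, 0.106], "dr": [0, 0, 0]},
  {"slide": [0.176, 0.047, 0.094], "dr": [0, 0, 0]},
  {"slide": [0.182, 0.049, 0.082], "dr": [0, 0, 0]},
  {"slide": [0.186, 0.05, 0.069], "dr": [0, 0, 0]},
  {"slide": [0.19, 0.051, 0.056], "dr": [0, 0, 0]},
  {"slide": [0.194, 0.052, 0.043], "dr": [0, 0, 0]},
])

```text
clock: 13.88
eef_pos: [0.6598, 0.06, 0.2397]
tcp_rot: [-3.141, 0.001, -1.307]
wrist_force: [-4.8, 1.8, 1.0]
width: 0.126
```

```bash
python3 - <<'E'
from h import *
o=observe(); print(o['clock'],o['joints'].round(3),o['eef_pos'].round(4),o['tcp_rot'].round(3),o['width'],o['wrist_force'].round(1))
s=snapshot("scene"); crop(s,130,300,230,410,3.5,"k_scene.png")
s=snapshot("top"); crop(s,100,300,225,405,3,"k_top.png")
E
```

```text
13.875 [-0.469  0.513  0.485  1.528 -0.253  1.164 -1.243] [0.6598 0.06   0.2397] [-3.141e+00  1.000e-03 -1.307e+00] 0.12576549765583828 [-4.8  1.8  1. ]
```

View pics/k_scene.png

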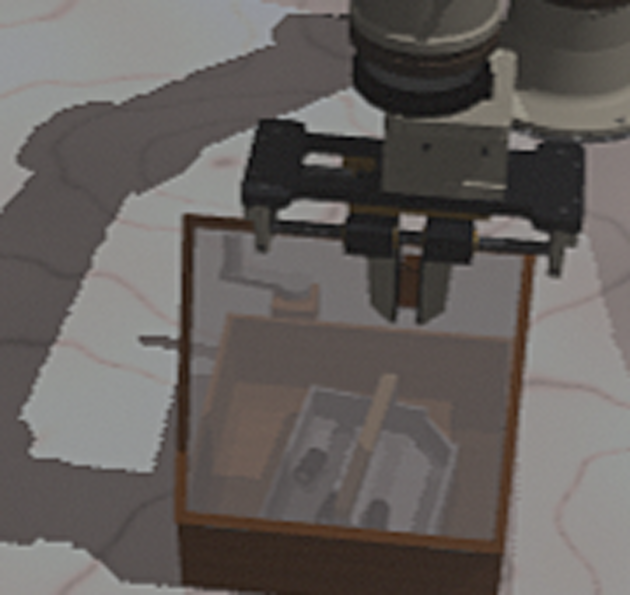

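View pics/k_top.png

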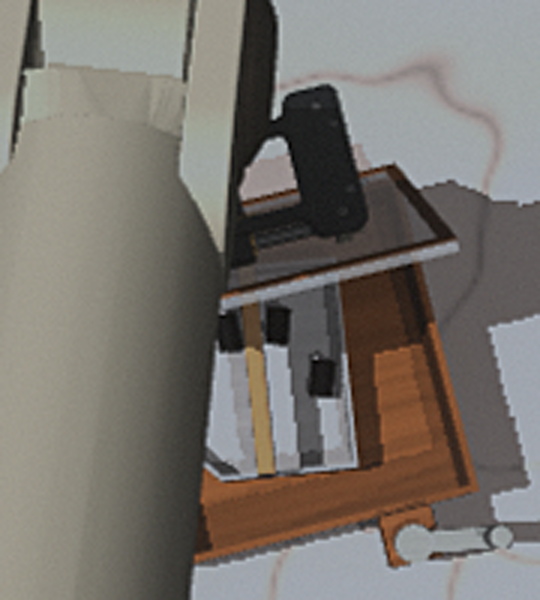

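Emit:
carry_out([
  {"slide": [0.196, 0.053, 0.03], "dr": [0, 0, 0]},
  {"slide": [0.198, 0.053, 0.016], "dr": [0, 0, 0]},
  {"slide": [0.198, 0.053, 0.002], "dr": [0, 0, 0]},
  {"slide": [0.198, 0.053, -0.011], "dr": [0, 0, 0]},
  {"slide": [0.197, 0.053, -0.025], "dr": [0, 0, 0]},
  {"slide": [0.195, 0.052, -0.038], "dr": [0, 0, 0]},
  {"slide": [0.19, 0.051, -0.051], "dr": [0, 0, 0]},
  {"slide": [0, 0, 0], "dr": [0, 0, 0]},
])

```text
clock: 14.98
eef_pos: [0.7448, 0.0831, 0.2361]
tcp_rot: [-3.134, -0.0, -1.306]
wrist_force: [0.8, 4.4, 4.5]
width: 0.126
```

```bash
python3 - <<'E'
from h import *
o=observe(); print(o['clock'],o['joints'].round(3),o['eef_pos'].round(4),o['tcp_rot'].round(3),o['width'],o['wrist_force'].round(1))
s=snapshot("scene"); crop(s,130,300,230,410,3.5,"l_scene.png")
E
```

```text
14.975 [-0.42   0.674  0.464  1.277 -0.301  1.251 -1.258] [0.7448 0.0831 0.2361] [-3.134 -0.    -1.306] 0.12612740640811984 [0.8 4.4 4.5]
```

View pics/l_scene.png

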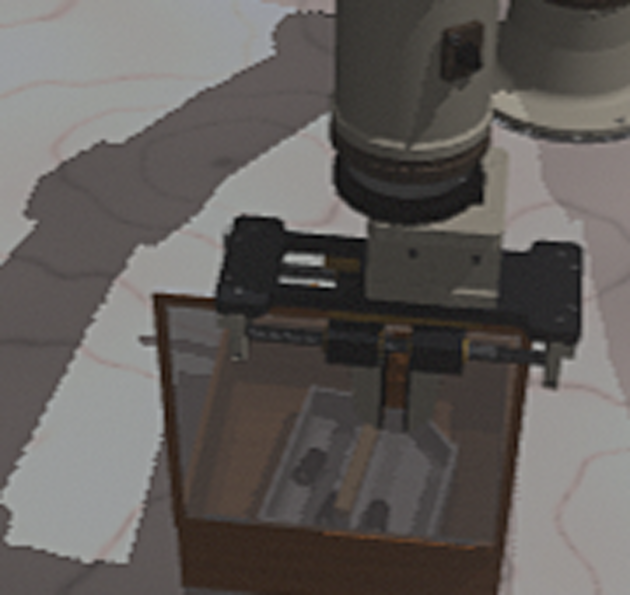

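Emit:
carry_out([
  {"slide": [0, 0, 0], "dr": [0, 0, 0]},
  {"slide": [0, 0, 0], "dr": [0, 0, 0]},
  {"slide": [0, 0, 0], "dr": [0, 0, 0]},
  {"slide": [0, 0, 0.3], "dr": [0, 0, 0]},
  {"slide": [0, 0, 0.6], "dr": [0, 0, 0]},
  {"slide": [0, 0, 0.8], "dr": [0, 0, 0]},
  {"slide": [0, 0, 0.5], "dr": [0, 0, 0]},
  {"slide": [0, 0, 0], "dr": [0, 0, 0]},
], gripper=0)

```text
clock: 16.02
eef_pos: [0.7433, 0.0809, 0.3707]
tcp_rot: [-3.134, -0.002, -1.308]
wrist_force: [-0.1, -0.2, 0.3]
width: 0.5
```

Emit:
carry_out([
  {"slide": [-0.7, 0.3, 0], "dr": [0, 0, 0]},
  {"slide": [-0.7, 0.4, 0], "dr": [0, 0, 0]},
  {"slide": [-0.7, 0.5, 0], "dr": [0, 0, 0]},
  {"slide": [-0.7, 0.5, 0], "dr": [0, 0, 0]},
  {"slide": [-0.7, 0.5, 0], "dr": [0, 0, 0]},
  {"slide": [0, 0, 0], "dr": [0, 0, 0]},
])

```text
clock: 16.77
eef_pos: [0.5279, 0.2175, 0.365]
tcp_rot: [3.14, 0.003, -1.3]
wrist_force: [-0.0, 0.2, -0.2]
width: 0.502
```

```bash
python3 - <<'E'
from h import *
o=observe(); print(o['clock'],o['joints'].round(3),o['eef_pos'].round(4),o['tcp_rot'].round(3),o['width'],o['wrist_force'].round(1))
s=snapshot("scene"); crop(s,130,300,230,410,3.5,"m_scene.png")
t=snapshot("top"); crop(t,100,300,225,405,3,"m_top.png")
for n in("scene","top"):
  for k in("tray_bar","tray_corner","tray_mid","tray","roller0_center"): print(n,k,[(x['pixel'],round(x['p'],2)) for x in pinpoint(k,n)])
E
```

```text
16.775 [-0.815  0.239  0.464  1.595 -0.112  1.336 -1.635] [0.5279 0.2175 0.365 ] [ 3.14e+00  3.00e-03 -1.30e+00] 0.502190248735003 [-0.   0.2 -0.2]
scene tray_bar []
scene tray_corner []
scene tray_mid [([282.0, 324.8], 0.17)]
scene tray []
scene roller0_center []
top tray_bar [([222.9, 312.3], 0.6), ([280.6, 364.4], 0.51), ([282.7, 136.5], 0.43)]
top tray_corner [([251.4, 291.0], 0.84)]
top tray_mid [([222.9, 310.8], 0.82)]
top tray [([227.4, 308.3], 0.56)]
top roller0_center [([227.6, 330.5], 0.46)]
```

View pics/m_scene.png

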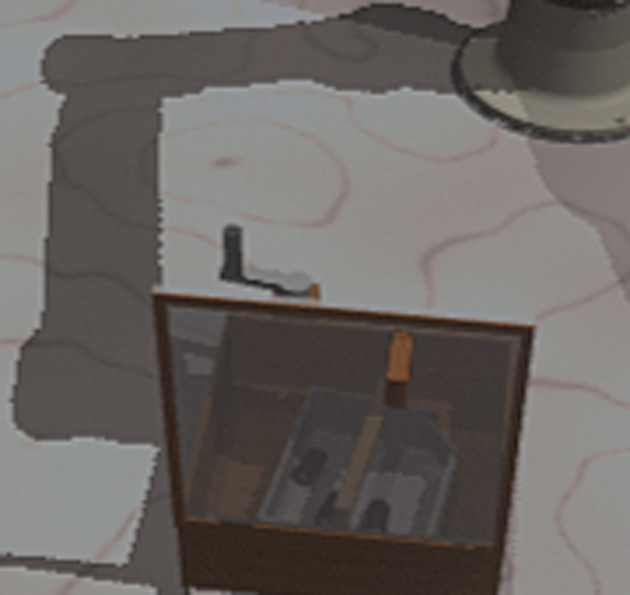

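View pics/m_top.png

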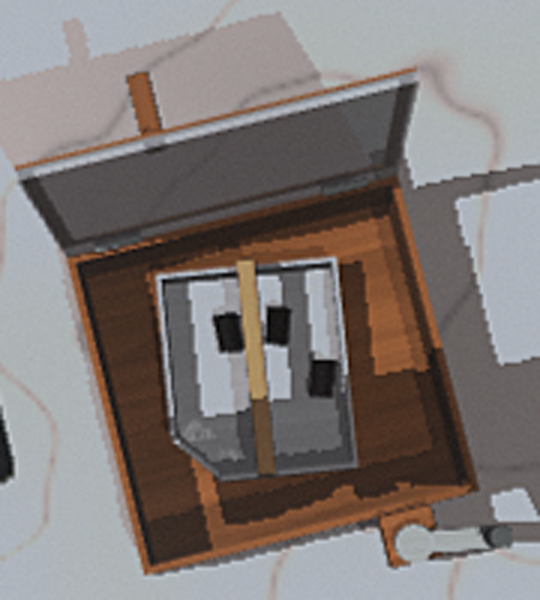

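```bash
python3 - <<'E'
from h import *
a=p2w("top",[187.3,307],.066);b=p2w("top",[257.3,313.3],.066);print(a,b,(a+b)/2,np.linalg.norm(a-b),np.arctan2(*(a-b)[[1,0]]))
print(p2w("top",[222.9,312.3],.06),p2w("top",[222.9,310.8],.017))
t=cv2.imread("pics/a_top.png");
for P in ([.5924,.0137,.06],):print(w2p("top",P))
E
```

```text
[0.67203455 0.02446583 0.066     ] [0.53666651 0.00977962 0.066     ] [0.60435053 0.01712273 0.066     ] 0.13616237065050982 0.1080683065737704
[0.60353076 0.01297839 0.06      ] [0.60755559 0.01638998 0.017     ]
[228.61413797 311.82154568]
```

Emit:
carry_out([
  {"slide": [0.32, -0.83, 0], "dr": [0, 0, -0.47]},
  {"slide": [0.32, -0.83, 0], "dr": [0, 0, -0.47]},
  {"slide": [0.32, -0.83, 0], "dr": [0, 0, -0.47]},
  {"slide": [0.32, -0.83, 0], "dr": [0, 0, -0.47]},
  {"slide": [0, 0, -0.8], "dr": [0, 0, 0]},
  {"slide": [0, 0, -0.8], "dr": [0, 0, 0]},
  {"slide": [0, 0, -0.6], "dr": [0, 0, 0]},
  {"slide": [0, 0, 0], "dr": [0, 0, 0]},
])

```text
clock: 18.38
eef_pos: [0.6062, 0.0143, 0.2305]
tcp_rot: [3.135, -0.0, -1.471]
wrist_force: [-0.5, -0.0, 0.4]
width: 0.502
```

```bash
python3 - <<'E'
from h import *
o=observe(); print(o['clock'],o['joints'].round(3),o['eef_pos'].round(4),o['tcp_rot'].round(4),o['width'],o['wrist_force'].round(1))
s=snapshot("scene"); crop(s,130,300,230,410,3.5,"n_scene.png")
t=snapshot("top"); crop(t,100,300,225,405,3,"n_top.png")
E
```

```text
18.375 [-0.492  0.433  0.563  1.683 -0.252  1.105 -1.327] [0.6062 0.0143 0.2305] [ 3.1352e+00 -3.0000e-04 -1.4715e+00] 0.5016056787509015 [-0.5 -0.   0.4]
```

View pics/n_scene.png

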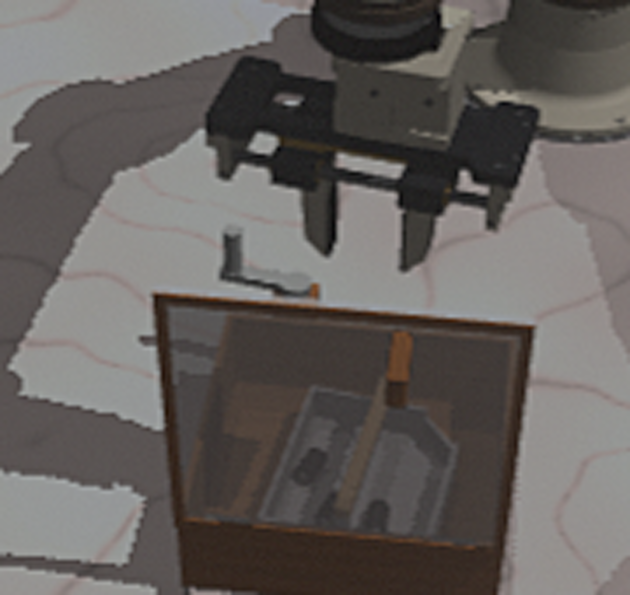

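View pics/n_top.png

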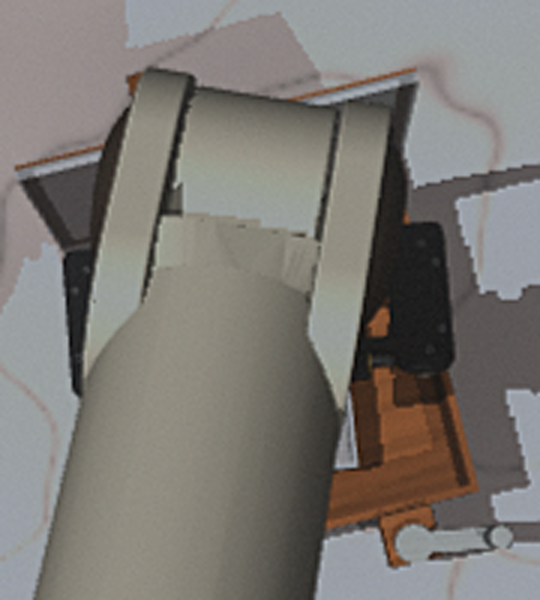

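```bash
python3 - <<'E'
from h import *
for z in(.3,.35,.4,.45,.5): print(z,p2w("top",[123,280],z).round(3),p2w("top",[130,350],z).round(3), p2w("top",[170,260],z).round(3))
s=cv2.imread("pics/n_scene.png")
cv2.imwrite("pics/n_full.png",snapshot("scene"))
E
```

```text
0.3 [0.737 0.064 0.3  ] [ 0.728 -0.046  0.3  ] [0.662 0.094 0.3  ]
0.35 [0.724 0.061 0.35 ] [ 0.715 -0.043  0.35 ] [0.653 0.089 0.35 ]
0.4 [0.711 0.058 0.4  ] [ 0.703 -0.041  0.4  ] [0.644 0.084 0.4  ]
0.45 [0.698 0.054 0.45 ] [ 0.69  -0.038  0.45 ] [0.635 0.079 0.45 ]
0.5 [0.685 0.051 0.5  ] [ 0.678 -0.036  0.5  ] [0.626 0.074 0.5  ]
```

View pics/n_full.png

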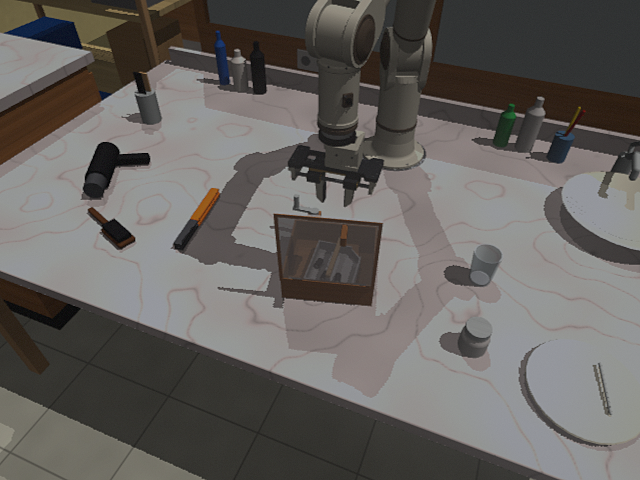

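Emit:
carry_out([
  {"slide": [-0.03, 0.04, -0.7], "dr": [0, 0, 0]},
  {"slide": [0, 0, -0.7], "dr": [0, 0, 0]},
  {"slide": [0, 0, -0.6], "dr": [0, 0, 0]},
  {"slide": [0, 0, -0.5], "dr": [0, 0, 0]},
  {"slide": [0, 0, -0.4], "dr": [0, 0, 0]},
  {"slide": [0, 0, -0.2], "dr": [0, 0, 0]},
  {"slide": [0, 0, 0], "dr": [0, 0, 0]},
])

```text
clock: 19.4
eef_pos: [0.6074, 0.0167, 0.0481]
tcp_rot: [-3.141, 0.0, -1.471]
wrist_force: [-0.5, -0.6, 0.1]
width: 0.495
```

```bash
python3 - <<'E'
from h import *
o=observe(); print(o['clock'],o['joints'].round(3),o['eef_pos'].round(4),o['tcp_rot'].round(4),o['width'],o['wrist_force'].round(1))
s=snapshot("scene"); crop(s,190,300,260,390,6,"o_scene.png")
E
```

```text
19.4 [-0.411  0.658  0.457  1.806 -0.398  0.769 -1.218] [0.6074 0.0167 0.0481] [-3.1407  0.     -1.4711] 0.49494210938249017 [-0.5 -0.6  0.1]
```

View pics/o_scene.png

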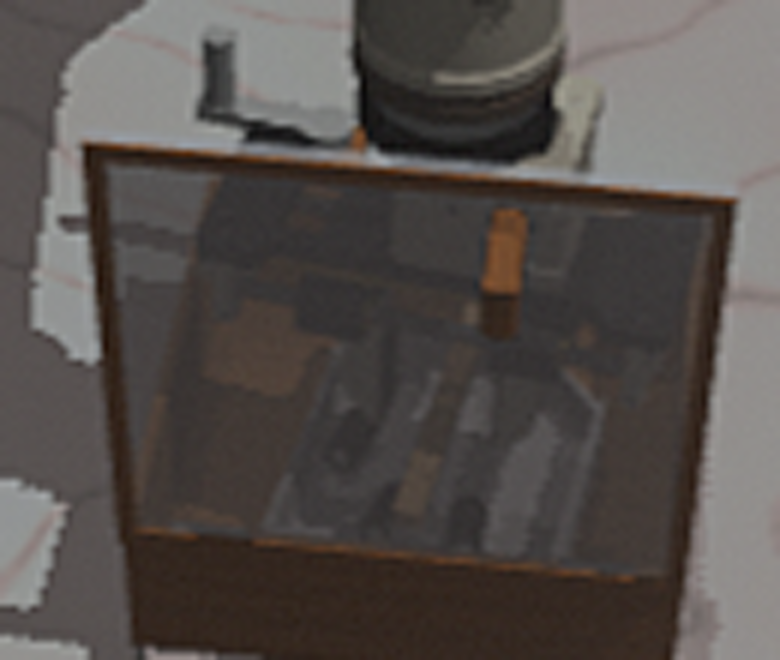

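Emit:
carry_out([
  {"slide": [-0.04, 0, -0.11], "dr": [0, 0, 0]},
  {"slide": [0, 0, 0], "dr": [0, 0, 0]},
])

```text
clock: 19.7
eef_pos: [0.6041, 0.0167, 0.0411]
tcp_rot: [-3.142, 0.0, -1.471]
wrist_force: [0.3, -0.5, 0.1]
width: 0.5
```

Emit:
carry_out([
  {"slide": [0, 0, 0], "dr": [0, 0, 0]},
  {"slide": [0, 0, 0], "dr": [0, 0, 0]},
  {"slide": [0, 0, 0], "dr": [0, 0, 0]},
  {"slide": [0, 0, 0], "dr": [0, 0, 0]},
  {"slide": [0, 0, 0], "dr": [0, 0, 0]},
], gripper=-1)

```text
clock: 20.32
eef_pos: [0.6043, 0.0167, 0.0409]
tcp_rot: [-3.142, 0.0, -1.471]
wrist_force: [0.7, -0.5, -0.5]
width: 0.127
```

Emit:
carry_out([
  {"slide": [0, 0, 0.1], "dr": [0, 0, 0]},
  {"slide": [0, 0, 0.2], "dr": [0, 0, 0]},
  {"slide": [0, 0, 0.3], "dr": [0, 0, 0]},
  {"slide": [0, 0, 0.3], "dr": [0, 0, 0]},
  {"slide": [0, 0, 0.3], "dr": [0, 0, 0]},
  {"slide": [0, 0, 0.3], "dr": [0, 0, 0]},
  {"slide": [0, 0, 0.2], "dr": [0, 0, 0]},
  {"slide": [0, 0, 0.1], "dr": [0, 0, 0]},
])

```text
clock: 21.32
eef_pos: [0.6046, 0.0166, 0.1498]
tcp_rot: [-3.141, 0.0, -1.471]
wrist_force: [0.4, 0.4, -3.9]
width: 0.129
```

```bash
python3 - <<'E'
from h import *
o=observe(); print(o['clock'],o['joints'].round(3),o['eef_pos'].round(4),o['tcp_rot'].round(4),o['width'],o['wrist_force'].round(1),o['ft_torque'].round(2))
s=snapshot("scene"); crop(s,170,300,250,400,5,"p_scene.png")
E
```

```text
21.325 [-0.469  0.516  0.529  1.764 -0.313  0.944 -1.283] [0.6046 0.0166 0.1498] [-3.1405e+00  1.0000e-04 -1.4714e+00] 0.1294049192165183 [ 0.4  0.4 -3.9] [-0.09  0.15 -0.  ]
```

View pics/p_scene.png

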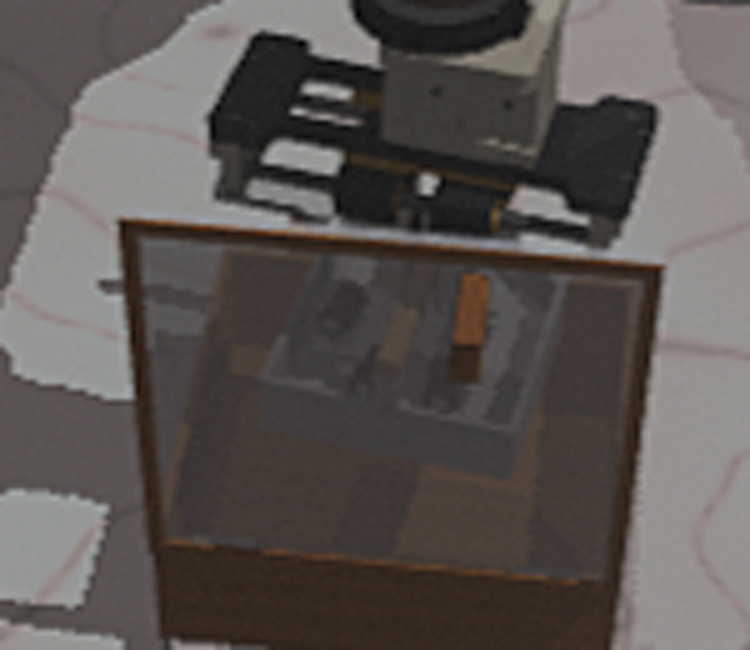

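Emit:
carry_out([
  {"slide": [0, 0, 0.2], "dr": [0, 0, 0]},
  {"slide": [0, 0, 0.4], "dr": [0, 0, 0]},
  {"slide": [0, -0.1, 0.5], "dr": [0, 0, 0]},
  {"slide": [0, -0.2, 0.5], "dr": [0, 0, 0]},
  {"slide": [-0.1, -0.3, 0.5], "dr": [0, 0, 0]},
  {"slide": [-0.15, -0.4, 0.4], "dr": [0, 0, 0]},
  {"slide": [-0.15, -0.4, 0.3], "dr": [0, 0, 0]},
  {"slide": [-0.15, -0.4, 0.2], "dr": [0, 0, 0]},
])

```text
clock: 22.38
eef_pos: [0.5707, -0.0929, 0.3297]
tcp_rot: [-3.141, -0.0, -1.472]
wrist_force: [0.5, -0.1, -3.0]
width: 0.124
```

Emit:
carry_out([
  {"slide": [-0.15, -0.4, 0], "dr": [0, 0, 0]},
  {"slide": [-0.15, -0.4, 0], "dr": [0, 0, 0]},
  {"slide": [-0.15, -0.4, 0], "dr": [0, 0, 0]},
  {"slide": [-0.15, -0.4, 0], "dr": [0, 0, 0]},
  {"slide": [-0.15, -0.4, 0], "dr": [0, 0, 0]},
  {"slide": [-0.1, -0.3, 0], "dr": [0, 0, 0]},
  {"slide": [-0.05, -0.2, 0], "dr": [0, 0, 0]},
  {"slide": [0, -0.1, 0], "dr": [0, 0, 0]},
])

```text
clock: 23.38
eef_pos: [0.5171, -0.248, 0.3287]
tcp_rot: [3.141, 0.0, -1.472]
wrist_force: [-0.2, -0.1, -2.4]
width: 0.127
```

```bash
python3 - <<'E'
from h import *
o=observe(); print(o['clock'],o['joints'].round(3),o['eef_pos'].round(4),o['tcp_rot'].round(4),o['width'],o['wrist_force'].round(1),o['ft_torque'].round(2))
s=snapshot("scene"); cv2.imwrite("pics/q_scene.png",s)
s=snapshot("top"); cv2.imwrite("pics/q_top.png",s)
E
```

```text
23.375 [-0.166  0.296  0.71   1.651 -0.201  1.269 -0.889] [ 0.5171 -0.248   0.3287] [ 3.1414e+00  2.0000e-04 -1.4720e+00] 0.12709032179513438 [-0.2 -0.1 -2.4] [ 0.04  0.2  -0.01]
```

View pics/q_scene.png

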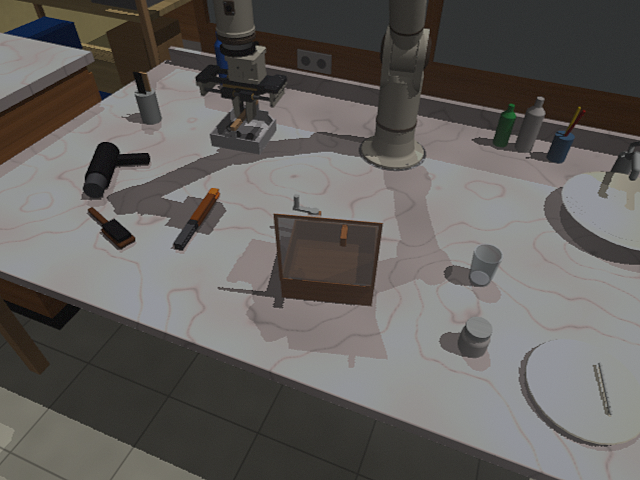

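View pics/q_top.png

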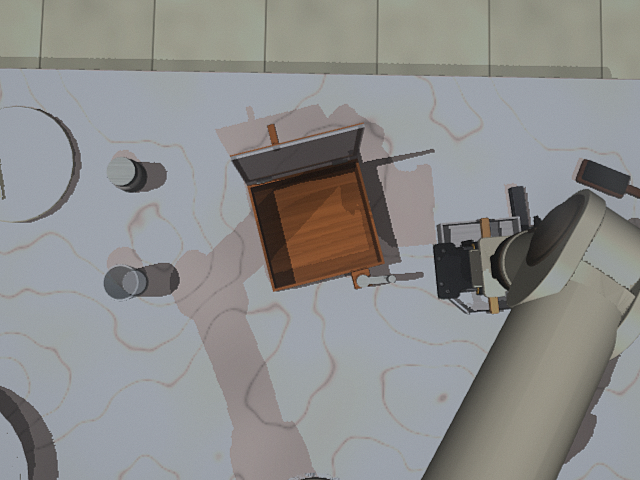

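Emit:
carry_out([
  {"slide": [0, 0, 0], "dr": [-0.28, -0.42, 0]},
  {"slide": [0, 0, 0], "dr": [-0.28, -0.42, 0]},
  {"slide": [0, 0, 0], "dr": [-0.28, -0.42, 0]},
  {"slide": [0, 0, 0], "dr": [-0.28, -0.42, 0]},
  {"slide": [0, 0, 0], "dr": [-0.28, -0.42, 0]},
  {"slide": [0, 0, 0], "dr": [-0.28, -0.42, 0]},
  {"slide": [0, 0, 0], "dr": [-0.28, -0.42, 0]},
  {"slide": [0, 0, 0], "dr": [-0.28, -0.42, 0]},
])

```text
clock: 24.48
eef_pos: [0.5175, -0.2461, 0.3288]
tcp_rot: [-2.864, -0.221, -1.501]
wrist_force: [0.2, 0.3, -2.7]
width: 0.127
```

Emit:
carry_out([
  {"slide": [0, 0, 0], "dr": [-0.28, -0.42, 0]},
  {"slide": [0, 0, 0], "dr": [-0.28, -0.42, 0]},
  {"slide": [0, 0, 0], "dr": [-0.28, -0.42, 0]},
  {"slide": [0, 0, 0], "dr": [-0.28, -0.42, 0]},
  {"slide": [0, 0, 0], "dr": [-0.28, -0.42, 0]},
  {"slide": [0, 0, 0], "dr": [-0.28, -0.42, 0]},
  {"slide": [0, 0, 0], "dr": [-0.28, -0.42, 0]},
  {"slide": [0, 0, 0], "dr": [0, 0, 0]},
])

```text
clock: 25.48
eef_pos: [0.5165, -0.2463, 0.3279]
tcp_rot: [-2.603, -0.399, -1.582]
wrist_force: [0.6, -0.6, -2.9]
width: 0.128
```

```bash
python3 - <<'E'
from h import *
o=observe(); print(o['clock'],o['joints'].round(3),o['eef_pos'].round(4),o['tcp_rot'].round(4),o['width'],o['wrist_force'].round(1),o['ft_torque'].round(2))
R=Ro.from_euler('xyz',o['tcp_rot']).as_matrix(); print(R[:,2],np.degrees(np.arccos(-R[2,2])))
s=snapshot("scene"); crop(s,70,170,180,310,6,"r_scene.png")
s=snapshot("top"); crop(s,190,340,410,570,4,"r_top.png")
for n in("scene","top"):
  for k in("tray_bar","tray_corner","tray_mid","roller0_center"): print(n,k,[(x['pixel'],round(x['p'],2)) for x in pinpoint(k,n)])
E
```

```text
25.475 [-0.303 -0.156  0.533  2.217  0.617  0.502 -1.683] [ 0.5165 -0.2463  0.3279] [-2.6028 -0.3992 -1.5816] 0.1276981708264672 [ 0.6 -0.6 -2.9] [ 0.57  1.12 -0.05]
[ 0.50950675 -0.33909581 -0.79083304] 37.73657112336365
scene tray_bar [([114.9, 251.9], 0.56)]
scene tray_corner [([139.9, 258.8], 0.87)]
scene tray_mid [([131.0, 243.2], 0.83)]
scene roller0_center [([279.3, 477.2], 0.28)]
top tray_bar [([270.5, 482.8], 0.81), ([280.3, 363.2], 0.75), ([178.0, 133.9], 0.42)]
top tray_corner []
top tray_mid [([258.4, 489.4], 0.82), ([177.4, 129.3], 0.4)]
top roller0_center []
```

View pics/r_scene.png

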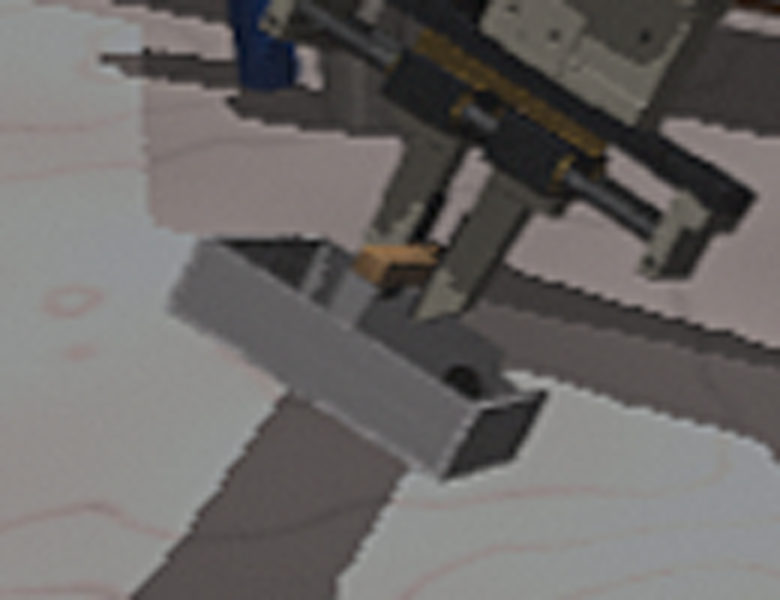

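View pics/r_top.png

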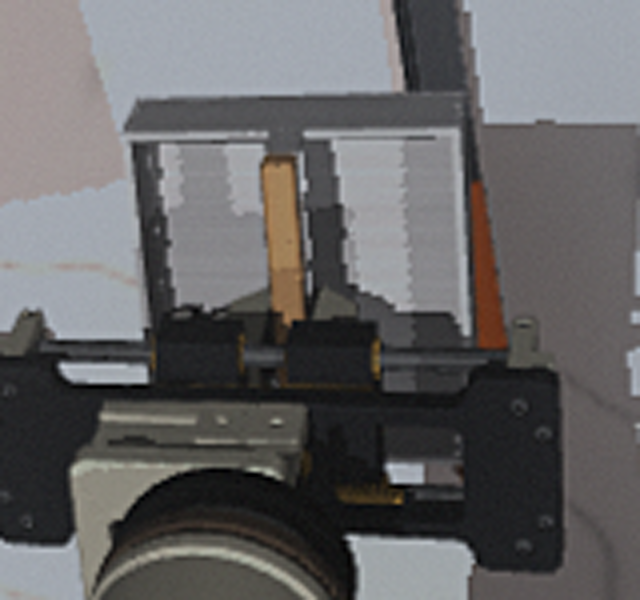

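Emit:
carry_out([
  {"slide": [0.1, -0.05, 0], "dr": [0, 0, 0]},
  {"slide": [0.25, -0.1, 0], "dr": [0, 0, 0]},
  {"slide": [0.3, -0.1, 0], "dr": [0, 0, 0]},
  {"slide": [0.3, -0.1, 0], "dr": [0, 0, 0]},
  {"slide": [0.3, -0.1, 0], "dr": [0, 0, 0]},
  {"slide": [0.2, -0.05, 0], "dr": [0, 0, 0]},
  {"slide": [0.1, 0, 0], "dr": [0, 0, 0]},
  {"slide": [0, 0, 0], "dr": [-0.28, -0.42, 0]},
])

```text
clock: 26.98
eef_pos: [0.6115, -0.2779, 0.3296]
tcp_rot: [-2.558, -0.425, -1.601]
wrist_force: [0.0, -1.2, -2.8]
width: 0.126
```

Emit:
carry_out([
  {"slide": [0, 0, 0], "dr": [-0.28, -0.42, 0]},
  {"slide": [0, 0, 0], "dr": [-0.28, -0.42, 0]},
  {"slide": [0, 0, 0], "dr": [0, 0, 0]},
  {"slide": [0, 0, 0], "dr": [0, 0, 0]},
])

```text
clock: 27.48
eef_pos: [0.6106, -0.2772, 0.3292]
tcp_rot: [-2.476, -0.469, -1.636]
wrist_force: [-0.3, 0.9, -2.7]
width: 0.13
```

```bash
cat >v.py <<'E'
from h import *
import sys
nm=sys.argv[1]
o=observe(); print(o['clock'],o['joints'].round(3),o['eef_pos'].round(4),o['tcp_rot'].round(4),o['width'],o['wrist_force'].round(1),o['ft_torque'].round(2))
R=Ro.from_euler('xyz',o['tcp_rot']).as_matrix(); print(np.degrees(np.arccos(-R[2,2])))
g=o['eef_pos']-.019*R[:,2]
# tray axes: z=-toolz ; tool x = -tray y -> y=-? choose y with positive alignment to world y at start
ty=-R[:,0]; tz=-R[:,2]; tx=np.cross(ty,tz)
corner=g+(-.053*tx+.043*ty-.052*tz); print("bar",g.round(3),"corner",corner.round(3),"tx",tx.round(2))
for n in("scene","top"):
    s=snapshot(n); c=w2p(n,corner); m=w2p(n,g); print(n,"pred corner",c.round(1),"bar",m.round(1))
    r0,c0=int(np.clip(m[0]-55,0,370)),int(np.clip(m[1]-65,0,510)); print("crop origin",r0,c0)
    crop(s,r0,r0+110,c0,c0+130,6,f"{nm}_{n}.png")
    for k in("tray_corner","tray_mid","roller0_center"): print(n,k,[(x['pixel'],round(x['p'],2)) for x in pinpoint(k,n)])
    print([(np.array(x['box']).round(0),round(x['p'],2)) for x in look_for("roller0_center",n)])
E
python3 v.py s
```

```text
27.475 [-0.433  0.052  0.724  2.137  0.755  0.272 -1.856] [ 0.6106 -0.2772  0.3292] [-2.4763 -0.4687 -1.6358] 0.13016787488277312 [-0.3  0.9 -2.7] [0.69 1.23 0.04]
45.42201593554721
bar [ 0.599 -0.27   0.343] corner [ 0.59  -0.264  0.257] tx [0.8  0.23 0.55]
scene pred corner [160.6 228.6] bar [130.2 219.3]
crop origin 75 154
scene tray_corner [([159.5, 227.2], 0.89)]
scene tray_mid [([148.4, 206.2], 0.72), ([162.5, 221.8], 0.53)]
scene roller0_center []
[]
top pred corner [222.6 482.6] bar [211.  501.9]
crop origin 156 436
top tray_corner []
top tray_mid [([196.7, 507.9], 0.96), ([174.2, 302.5], 0.44)]
top roller0_center []
[(array([356., 274., 396., 287.]), 0.63)]
```

View pics/s_scene.png

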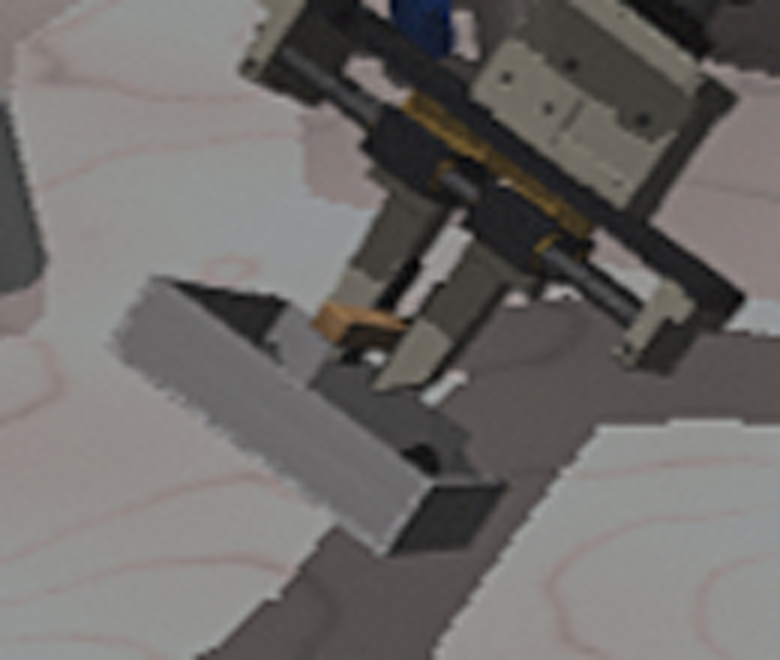

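View pics/s_top.png

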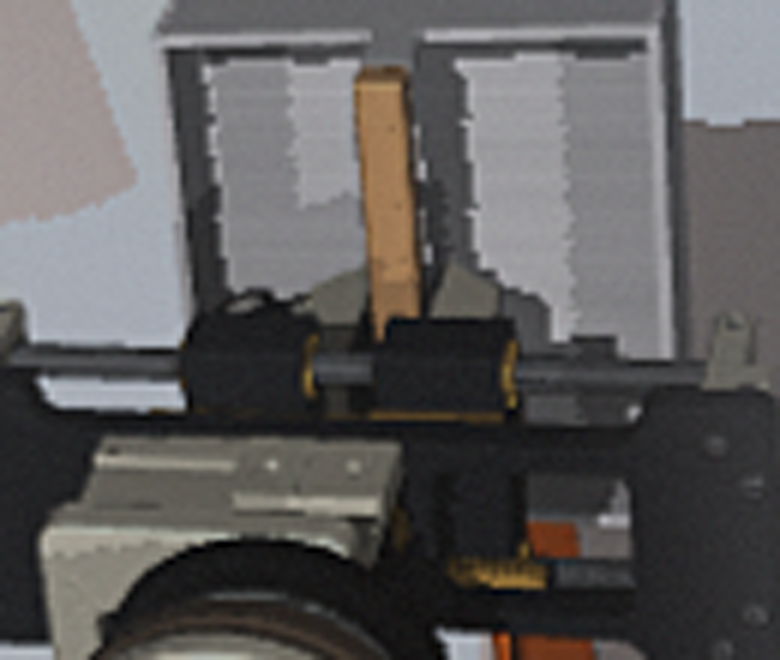

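Emit:
carry_out([
  {"slide": [0, 0, 0], "dr": [0, 0, -0.5]},
  {"slide": [0, 0, 0], "dr": [0, 0, -1]},
  {"slide": [0, 0, 0], "dr": [0, 0, -1]},
  {"slide": [0, 0, 0], "dr": [0, 0, -1]},
  {"slide": [0, 0, 0], "dr": [0, 0, -1]},
  {"slide": [0, 0, 0], "dr": [0, 0, -1]},
  {"slide": [0, 0, 0], "dr": [0, 0, -0.5]},
])

```text
clock: 28.85
eef_pos: [0.6114, -0.2762, 0.3288]
tcp_rot: [-2.476, -0.469, -2.159]
wrist_force: [-0.9, -0.6, -3.0]
width: 0.128
```

```bash
python3 v.py t
```

```text
28.85 [-0.597  0.251  0.735  1.963  0.811  0.705 -2.468] [ 0.6114 -0.2762  0.3288] [-2.476  -0.4685 -2.1593] 0.12802618674037075 [-0.9 -0.6 -3. ] [1.16 0.74 0.08]
45.428064606036536
bar [ 0.605 -0.264  0.342] corner [ 0.6   -0.255  0.257] tx [ 0.81 -0.2   0.55]
scene pred corner [163.9 229.9] bar [132.2 220.1]
crop origin 77 155
scene tray_corner [([163.7, 224.7], 0.93)]
scene tray_mid [([145.8, 205.5], 0.71), ([153.6, 224.4], 0.63)]
scene roller0_center [([154.0, 228.8], 0.61)]
[]
top pred corner [216.3 476.6] bar [207. 498.]
crop origin 151 432
top tray_corner []
top tray_mid [([201.2, 511.7], 0.81), ([171.6, 302.0], 0.48)]
top roller0_center [([199.6, 511.7], 0.34)]
[]
```

View pics/t_scene.png

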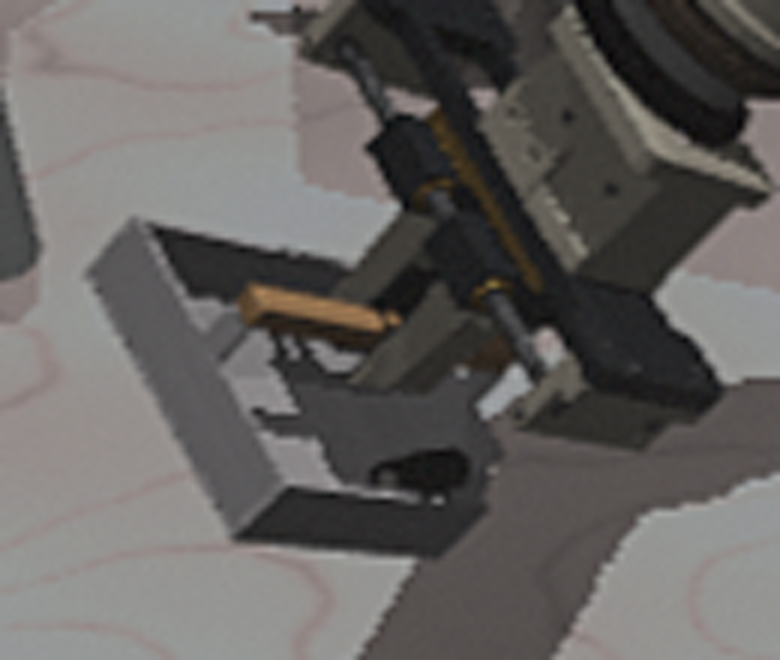

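```bash
python3 - <<'E'
import cv2,numpy as np
s=cv2.imread("pics/t_scene.png")[330:580,200:540]
s=(255*(s/255.)**.45).astype(np.uint8)
cv2.imwrite("pics/t_b.png",cv2.resize(s,None,fx=2.3,fy=2.3,interpolation=cv2.INTER_CUBIC))
from h import *
o=observe();R=Ro.from_euler('xyz',o['tcp_rot']).as_matrix()
g=o['eef_pos']-.019*R[:,2];ty=-R[:,0]; tz=-R[:,2]; tx=np.cross(ty,tz)
def P(x,y,z):
    p=w2p("scene",g+x*tx+y*ty+(z-.055)*tz); return ((np.array([p[1]-155,p[0]-77])*6-[200,330])*2.3).round()
for q in [(-.053,.043,.003),(-.067,.027,.027),(-.037,.057,.027),(-.067,.027,.003),(-.037,.057,.003),(.07,.06,.035),(-.06,.015,.011),(-.03,.049,.011),(-.006,.049,.011),(.018,.049,.011),(-.055,0.02,.011)]: print(q,P(*q))
E
```

```text
(-0.053, 0.043, 0.003) [571. 433.]
(-0.067, 0.027, 0.027) [671. 279.]
(-0.037, 0.057, 0.027) [636. 405.]
(-0.067, 0.027, 0.003) [582. 365.]
(-0.037, 0.057, 0.003) [545. 493.]
(0.07, 0.06, 0.035) [217. 330.]
(-0.06, 0.015, 0.011) [553. 276.]
(-0.03, 0.049, 0.011) [526. 422.]
(-0.006, 0.049, 0.011) [428. 410.]
(0.018, 0.049, 0.011) [326. 397.]
(-0.055, 0.02, 0.011) [547. 297.]
```

View pics/t_b.png

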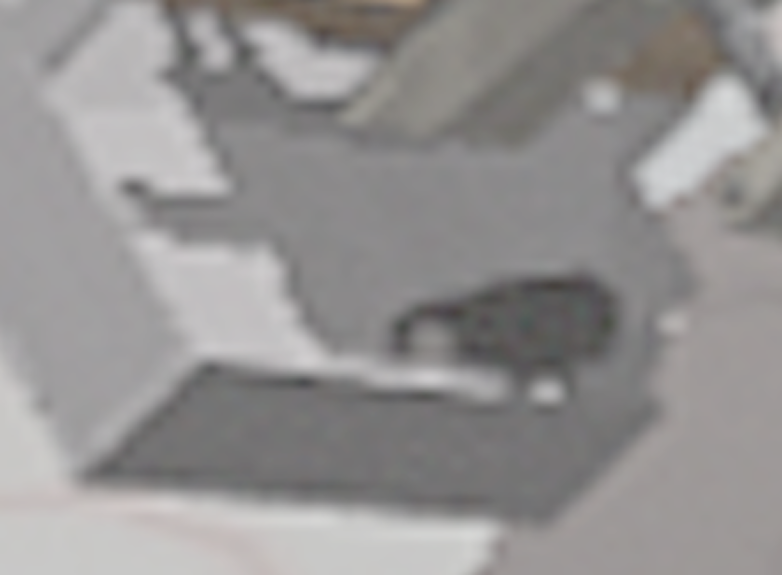

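```bash
python3 - <<'E'
from h import *
o=observe();R0=Ro.from_euler('xyz',o['tcp_rot'])
cs=get_calibration("scene")['position']; ct=get_calibration("top")['position']
g=np.array([.605,-.264,.342])
def info(Rr,g):
    R=Rr.as_matrix();ty=-R[:,0]; tz=-R[:,2]; tx=np.cross(ty,tz)
    out=[]
    for c in(cs,ct):
        d=c-g;d/=np.linalg.norm(d); out.append((d@np.c_[tx,ty,tz]).round(2))
    return np.degrees(np.arcsin(tx[2])).round(),np.degrees(np.arcsin(ty[2])).round(),out
for yaw in(0,35):
  for rx in(0,10,20,30):   # rotate about tray x to reduce y slope
   for py in(0,10):
    R=Ro.from_rotvec([0,0,np.radians(yaw)])*R0
    M=R.as_matrix();ty=-M[:,0];tx=np.cross(ty,-M[:,2])
    R2=Ro.from_rotvec(-tx*0+np.radians(rx)*tx)*Ro.from_rotvec(-np.radians(py)*ty)*R
    print(yaw,rx,py,info(R2,g))
E
```

```text
0 0 0 (np.float64(33.0), np.float64(-27.0), [array([0.74, 0.49, 0.45]), array([ 0.37, -0.28,  0.89])])
0 0 10 (np.float64(42.0), np.float64(-27.0), [array([0.81, 0.49, 0.32]), array([ 0.52, -0.28,  0.81])])
0 10 0 (np.float64(33.0), np.float64(-19.0), [array([0.74, 0.56, 0.36]), array([ 0.37, -0.12,  0.92])])
0 10 10 (np.float64(43.0), np.float64(-19.0), [array([0.79, 0.56, 0.23]), array([ 0.52, -0.12,  0.84])])
0 20 0 (np.float64(33.0), np.float64(-11.0), [array([0.74, 0.62, 0.26]), array([0.37, 0.04, 0.93])])
0 20 10 (np.float64(43.0), np.float64(-11.0), [array([0.78, 0.62, 0.12]), array([0.53, 0.04, 0.85])])
0 30 0 (np.float64(33.0), np.float64(-2.0), [array([0.74, 0.65, 0.15]), array([0.37, 0.2 , 0.91])])
0 30 10 (np.float64(43.0), np.float64(-2.0), [array([0.76, 0.65, 0.01]), array([0.52, 0.2 , 0.83])])
35 0 0 (np.float64(33.0), np.float64(-27.0), [array([0.97, 0.21, 0.09]), array([ 0.51, -0.18,  0.84])])
35 0 10 (np.float64(42.0), np.float64(-27.0), [array([ 0.97,  0.21, -0.08]), array([ 0.65, -0.18,  0.74])])
35 10 0 (np.float64(33.0), np.float64(-19.0), [array([0.97, 0.22, 0.05]), array([ 0.51, -0.03,  0.86])])
35 10 10 (np.float64(43.0), np.float64(-19.0), [array([ 0.97,  0.22, -0.12]), array([ 0.65, -0.03,  0.76])])
35 20 0 (np.float64(33.0), np.float64(-11.0), [array([0.97, 0.22, 0.01]), array([0.51, 0.12, 0.85])])
35 20 10 (np.float64(43.0), np.float64(-11.0), [array([ 0.96,  0.22, -0.16]), array([0.65, 0.12, 0.75])])
35 30 0 (np.float64(33.0), np.float64(-2.0), [array([ 0.97,  0.22, -0.03]), array([0.51, 0.27, 0.82])])
35 30 10 (np.float64(43.0), np.float64(-2.0), [array([ 0.95,  0.22, -0.2 ]), array([0.65, 0.27, 0.71])])
```

View pics/t_top.png

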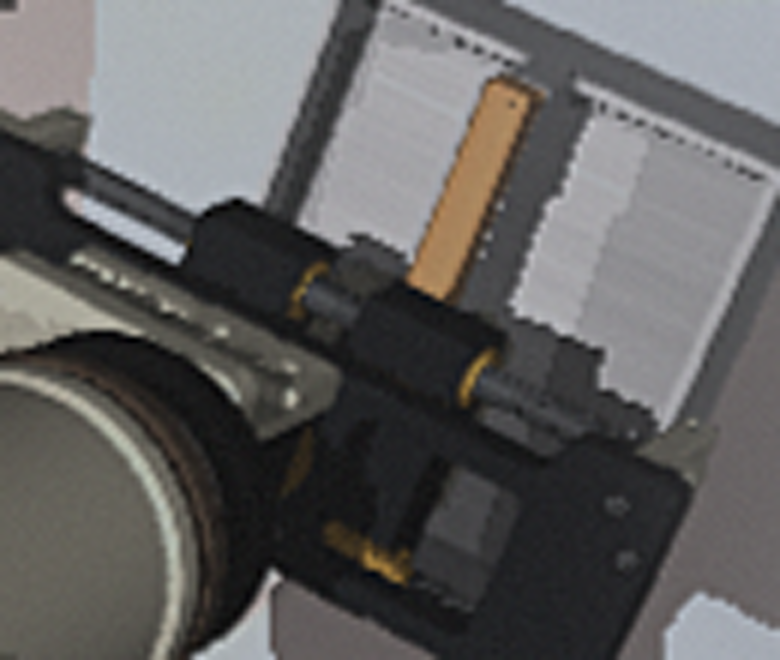

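```bash
python3 - <<'E'
from h import *
o=observe();R=Ro.from_euler('xyz',o['tcp_rot']).as_matrix()
g=o['eef_pos']-.019*R[:,2];ty=-R[:,0]; tz=-R[:,2]; tx=np.cross(ty,tz)
for q in [(-.03,.049,.011),(-.006,.049,.011),(.018,.049,.011),(.042,.049,.011),(.07,.06,.035),(-.06,-.05,.011)]:
    p=g+q[0]*tx+q[1]*ty+(q[2]-.055)*tz
    a=w2p("top",p);b=w2p("scene",p); print(q,((a-[151,432])*6)[::-1].round(),((b-[77,155])*6)[::-1].round())
E
```

```text
(-0.03, 0.049, 0.011) [271. 320.] [429. 513.]
(-0.006, 0.049, 0.011) [302. 240.] [386. 508.]
(0.018, 0.049, 0.011) [335. 159.] [342. 503.]
(0.042, 0.049, 0.011) [368.  76.] [295. 497.]
(0.07, 0.06, 0.035) [328. -28.] [294. 473.]
(-0.06, -0.05, 0.011) [562. 595.] [366. 320.]
```

```bash
python3 - <<'E'
from h import *
o=observe();R=Ro.from_euler('xyz',o['tcp_rot']).as_matrix();print(-R[:,2])
E
```

```text
[-0.31577905  0.63841798  0.70193024]
```

Emit:
carry_out([
  {"slide": [0, 0, 0], "dr": [-0.16, 0.32, 0.35]},
  {"slide": [0, 0, 0], "dr": [-0.32, 0.64, 0.7]},
  {"slide": [0, 0, 0], "dr": [-0.32, 0.64, 0.7]},
  {"slide": [0, 0, 0], "dr": [-0.32, 0.64, 0.7]},
  {"slide": [0, 0, 0], "dr": [-0.32, 0.64, 0.7]},
  {"slide": [0, 0, 0], "dr": [-0.16, 0.32, 0.35]},
  {"slide": [0, 0, 0], "dr": [0, 0, 0]},
  {"slide": [0, 0, 0], "dr": [0, 0, 0]},
])

```text
clock: 30.35
eef_pos: [0.6102, -0.2775, 0.3289]
tcp_rot: [-2.727, -0.699, -1.713]
wrist_force: [0.5, -0.5, -2.7]
width: 0.125
```

```bash
python3 v.py u; python3 - <<'E'
import cv2,numpy as np
s=cv2.imread("pics/u_scene.png"); s=(255*(s/255.)**.5).astype(np.uint8); cv2.imwrite("pics/u_sb.png",s)
E
```

```text
30.35 [-0.545  0.24   0.673  1.964  0.838  0.719 -2.053] [ 0.6102 -0.2775  0.3289] [-2.7271 -0.6991 -1.7128] 0.12506977383191778 [ 0.5 -0.5 -2.7] [ 1.11  0.78 -0.04]
45.524243897360364
bar [ 0.604 -0.265  0.342] corner [ 0.575 -0.273  0.262] tx [0.94 0.13 0.31]
scene pred corner [155.  228.3] bar [131.8 219.9]
crop origin 76 154
scene tray_corner [([155.0, 221.1], 0.71)]
scene tray_mid [([144.3, 205.9], 0.66)]
scene roller0_center [([143.3, 224.4], 0.5)]
[]
top pred corner [231.7 488.8] bar [207.8 498.8]
crop origin 152 433
top tray_corner []
top tray_mid [([202.1, 510.7], 0.75), ([171.9, 303.9], 0.64)]
top roller0_center []
[]
```

View pics/u_sb.png

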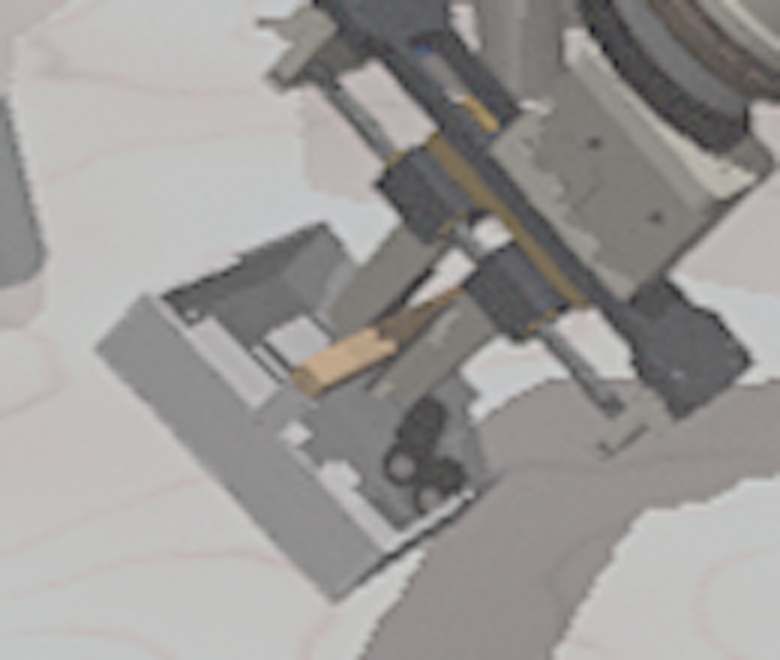

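View pics/u_top.png

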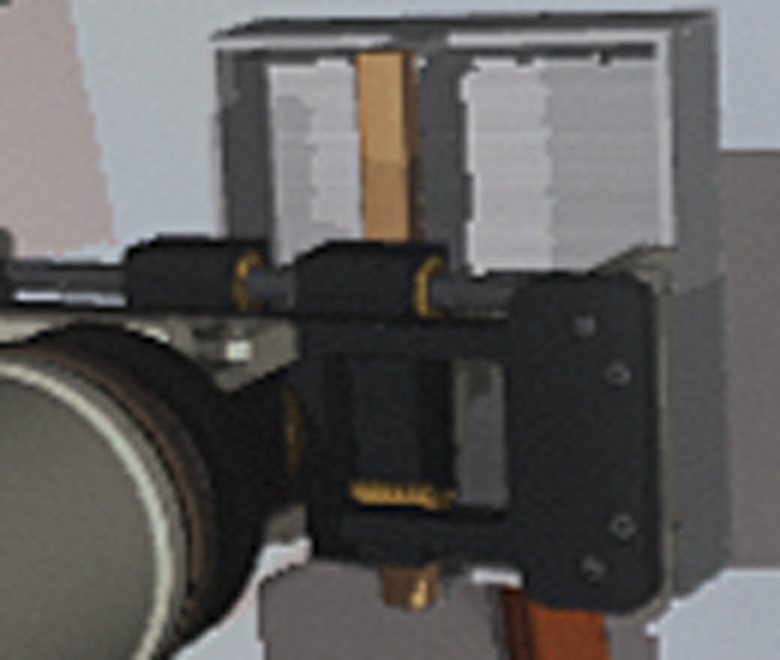

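```bash
python3 - <<'E'
import cv2,numpy as np
s=cv2.imread("pics/u_scene.png")[370:540,330:520]; s=(255*(s/255.)**.4).astype(np.uint8); cv2.imwrite("pics/u_z.png",cv2.resize(s,None,fx=4,fy=3.5,interpolation=cv2.INTER_CUBIC)[:600])
E
```

```text
(no output)
```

View pics/u_z.png

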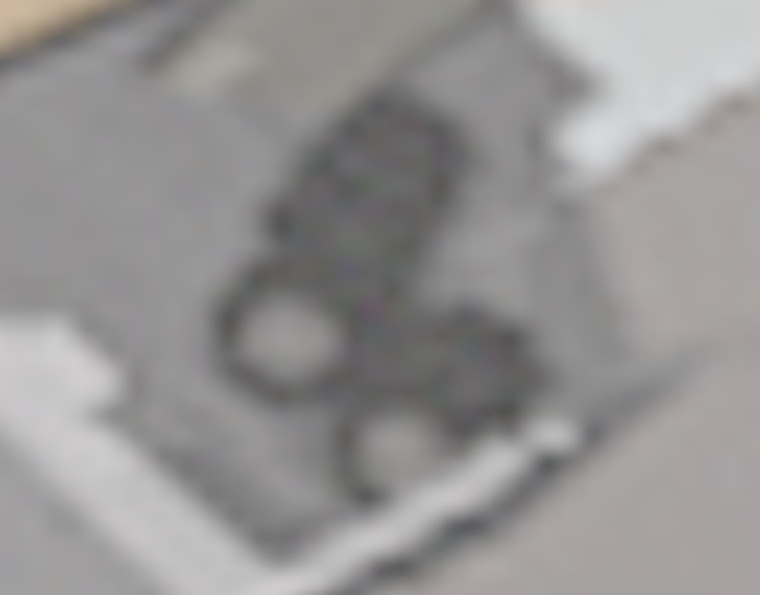

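```bash
python3 - <<'E'
from h import *
o=observe();R=Ro.from_euler('xyz',o['tcp_rot']).as_matrix()
g=o['eef_pos']-.019*R[:,2];ty=-R[:,0]; tz=-R[:,2]; tx=np.cross(ty,tz)
cn=(-.053,.043,.003)
c,Rc=cam("scene")
for nm,u,v in(("A end",400,450),("A ctr",450,400),("B end",285,335),("Bctr?",330,270),("C ctr",380,180),("C top",410,105),("wall +y/-x end",560,435)):
  col=154+(330+u/4)/6; row=76+(370+v/3.5)/6
  d=Rc@np.array([(col-c['cx'])/c['fx'],(row-c['cy'])/c['fy'],1.]); p0=np.array(c['position'])
  z=.035 if nm[0]=="w" else .011
  P0=g+(z-.055)*tz; t=((P0-p0)@tz)/(d@tz); q=p0+t*d-g; q=np.array([q@tx,q@ty,q@tz+.055])
  print(nm,q.round(4),"dist",np.linalg.norm(q-cn).round(3))
E
```

```text
A end [-0.0152  0.0492  0.011 ] dist 0.039
A ctr [-0.0304  0.0471  0.011 ] dist 0.024
B end [-0.0158  0.0329  0.011 ] dist 0.039
Bctr? [-0.0325  0.029   0.011 ] dist 0.026
C ctr [-0.0546  0.0228  0.011 ] dist 0.022
C top [-0.0716  0.0169  0.011 ] dist 0.033
wall +y/-x end [0.0029 0.06   0.035 ] dist 0.067
```

Emit:
carry_out([
  {"slide": [0, 0, 0], "dr": [0.16, -0.32, -0.35]},
  {"slide": [0, 0, 0], "dr": [0.32, -0.64, -0.7]},
  {"slide": [0, 0, 0], "dr": [0.32, -0.64, -0.7]},
  {"slide": [0, 0, 0], "dr": [0.32, -0.64, -0.7]},
  {"slide": [0, 0, 0], "dr": [0.32, -0.64, -0.7]},
  {"slide": [0, 0, 0], "dr": [0, 0, 0.5]},
  {"slide": [0, 0, 0], "dr": [0, 0, 1]},
  {"slide": [0, 0, 0], "dr": [0, 0, 0.5]},
])

```text
clock: 31.85
eef_pos: [0.6092, -0.2781, 0.3286]
tcp_rot: [-2.496, -0.497, -1.943]
wrist_force: [0.3, -0.0, -2.7]
width: 0.131
```

Emit:
carry_out([
  {"slide": [0, 0, 0], "dr": [0, 0, 0]},
  {"slide": [0, 0, 0], "dr": [0, 0, 0]},
  {"slide": [0, 0, 0], "dr": [0, 0, 0]},
  {"slide": [0, 0, 0], "dr": [0, 0, 0]},
])

```text
clock: 32.35
eef_pos: [0.6106, -0.2771, 0.3288]
tcp_rot: [-2.494, -0.496, -1.946]
wrist_force: [0.4, 0.3, -4.0]
width: 0.127
```

```bash
python3 v.py w; python3 - <<'E'
import cv2,numpy as np
from cell import *
s=cv2.imread("pics/w_scene.png"); s=(255*(s/255.)**.45).astype(np.uint8); cv2.imwrite("pics/w_sb.png",s)
cv2.imwrite("pics/w_full.png",snapshot("top"))
E
```

```text
32.35 [-0.568  0.167  0.73   2.043  0.894  0.571 -2.327] [ 0.6106 -0.2771  0.3288] [-2.4945 -0.4964 -1.9457] 0.1269268514797985 [ 0.4  0.3 -4. ] [ 1.    0.92 -0.01]
45.4507921619166
bar [ 0.603 -0.266  0.342] corner [ 0.593 -0.26   0.257] tx [ 0.85 -0.02  0.53]
scene pred corner [161.9 229.5] bar [131.4 220. ]
crop origin 76 154
scene tray_corner [([161.2, 224.7], 0.71)]
scene tray_mid [([146.7, 205.4], 0.67)]
scene roller0_center [([152.6, 227.6], 0.56)]
[(array([168., 118., 237., 170.]), 0.29)]
top pred corner [220.6 479.8] bar [208.9 499.4]
crop origin 153 434
top tray_corner [([198.5, 512.2], 0.27)]
top tray_mid [([198.9, 513.2], 0.91)]
top roller0_center [([227.4, 313.2], 0.56)]
[]
```

View pics/w_sb.png

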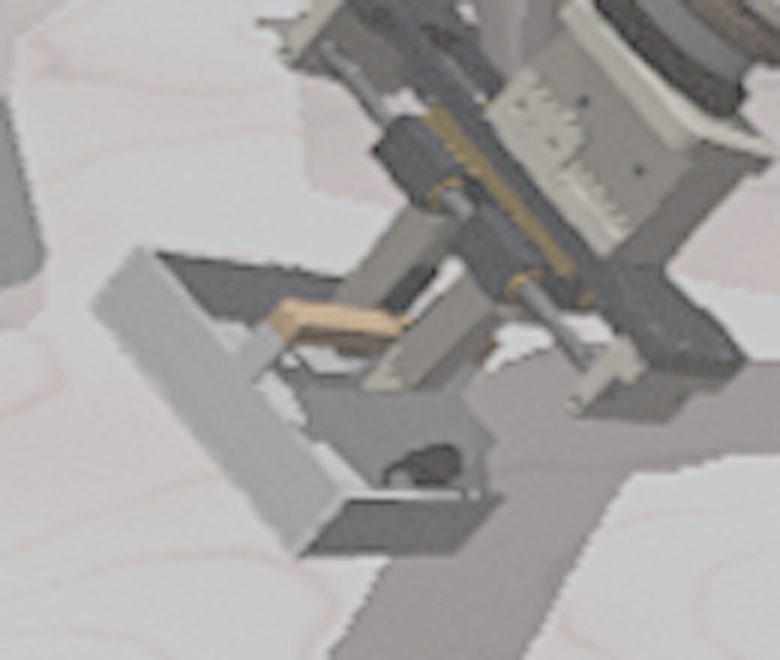

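View pics/w_full.png

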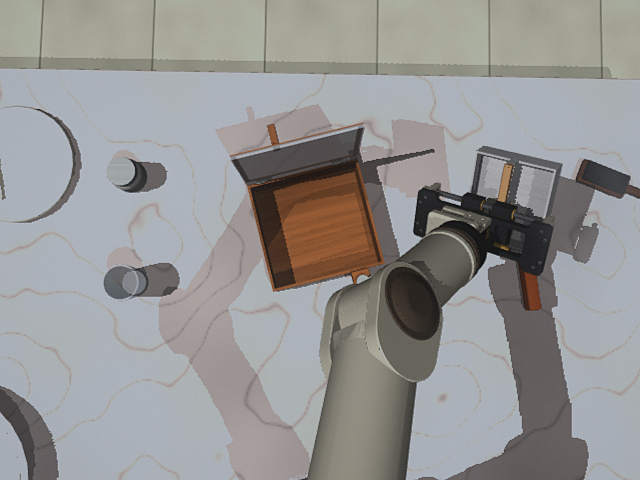

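```bash
python3 -c "
from cell import *
print(hand_in())"
```

```text
the job is handed in; nothing more can be done
None
```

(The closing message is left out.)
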